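# Refit the tilt-tension spring of an office chair

### The arm

A 6-joint arm with a two-finger parallel gripper is mounted at the origin on the work surface. World frame = base frame: x ahead of the robot, y to its left, z up, the work surface at z = 0. Lengths are in m, angles in rad, forces in N, time in s.
With the tool pointing down it reaches from about 0.325 to 1 m from the base axis. Payload 5.1 kg.
Tool frame: the origin (TCP) lies on the centre line of the jaws, within the pads' length; the fingertips stand 11 mm ahead of it and the grasp point (between the pads) lies 8 mm behind it; z points along the fingers, y is the direction in which the jaws open and shut (so a half turn about z gives the same grasp; the last joint's range is limited). The gripper opens to 85 mm and grips with 20 to 120 N. Pads are 22 mm wide; open, the fingers measure 114 mm over their backs; the gripper's body (76 mm by 85 mm) begins 54 mm behind the grasp point. The pads swing forward as they close: fully open they stand 13 mm farther back than shut.
Start: joints at [-1.267, 0.124, 1.65, -0, 1.367, -0.083], TCP at [0.245, -0.602, 0.242] pointing down, gripper open.
Joint ranges: [-2.61, 2.61], [-1.02, 2.33], [0.03, 2.71], [-1.35, 4.49], [0.32, 2.68], [-2.91, 2.91]. Speed limits (rad/s): [2.57, 2.57, 3.14, 3.14, 3.14, 3.14].

### API

Orientations are given as a unit quaternion [w, x, y, z].
In Python, from station import get_state, snapshot, camera_info, job_done, recognise gives the robot as it stands.
- The arm moves only by the tool apply_moves, never from a script. Its arguments are lists of equal length, an entry for each row: "travel": the shift along the tool's x, y, z in m, a list of three; "rotation": the turn, a rotation vector about the tool's x, y, z in degrees, a list of three; "gripper": the opening, from -1 (shut) to 1 (fully open). In form: {"travel": [[x, y, z], ...], "rotation": [[wx, wy, wz], ...], "gripper": [gripper, ...]}. A call has 1 to 20 rows; each row is the pose to reach, as a shift and turn from the pose measured when the call began, along the tool's axes at that moment; what a row does not reach only later rows make up. A row lasts 1/10 s, in which the tool goes at most 50 mm and 8.59 degrees, less where a joint would pass 70% of its speed; a pose out of reach is approached as far as the arm can. A call with a gripper value outside its range is refused whole. The fingers move at their own pace and stop on an object; "force" is the grip in N (left out, the last holds). Time passes only in rows, so rows that repeat a pose let the fingers close. It gives the time, the measured TCP pose, the force and the opening at its end, in the units of the state.
- get_state(): the state, without advancing time (a new reading comes with each control period).
- snapshot(name): name is "side" or "top" or "wrist"; returns the picture (384x512x3 uint8, red, green, blue); there is no depth.
- camera_info(name): a dict with "fx", "fy", "cx", "cy" (pixels), "distortion" ([k1, k2, p1, p2, k3] as OpenCV has them; the pictures are not rectified), "pose" (4x4, takes a point from camera to world coordinates). Camera axes: x right, y down, z forward; pixel columns grow to the right and rows downward; lengths in m; the calibration is good to about 2 mm. A picture is of the moment at which its call begins: read the wrist's pose just before it. camera_info takes no time and is no camera call; for the wrist camera it gives the pose at the moment of the call.
- job_done(): hands the job in, once; it reports no verdict.
Trained networks look in the newest picture that a camera, given by its name, has taken for a name from the list of things; names that differ only in an ending like _2 or _b are one class to them, and where a whole thing is asked for, a point or a joint stands for the part that bears it (a point fixed in the world has none). Each returns a list of dicts, best first, with "p" (0 to 1); they miss things now and then, are a little off and sometimes report something else, mostly with a low value. They report only what shows in the picture. A call takes as long as a camera call. They do not tell look-alikes from the thing itself.
- recognise(camera, query): "bbox" ([centre column, centre row, width, height] in pixels, round what is visible of it).
The state is a dict: "time_s": time; "joint_pos": joint angles; "joint_velocities": joint speeds; "effort": joint torques, N m; "tcp_pos": TCP position; "orientation": TCP orientation; "contact_force": force on the tool from outside, world axes, zero at the start; "moment": the same for the moment, N m; "width": opening from 0.0 (shut) to 1.0 (fully open).
Only numpy, scipy, OpenCV 4.12 (cv2) and the standard library are available. Lean on these libraries where they do the work, as an engineer would, in place of code of your own. Each camera call takes 0.05 s, during which the arm holds its last target.

### The job

The chair's tilt mechanism lies upside down on the desk, its tension bolt pointing up. Thread the spring, as it stands, over the bolt and guide sleeve with a light hand: where the coils snag do not force them, but twist the spring a little until it drops fully home, flat on its seat. Then slip the orange thrust cap over the bolt, spigot down, flat onto the spring, let go, and leave the knob, mouse and wrench where they are.

Things in the scene. Friction and masses are not known exactly. Their poses are not given: they have to be found in the camera images.
- mechanism: Fixed tilt mechanism of an office chair, upside down on the desk: black steel pan 220 x 84 mm, 46 mm high, on two rails reaching 89 mm either side. Origin on the desk under the tension bolt, z up along the bolt, +x along the pan towards the gas-lift socket. A height lever sticks out 200 mm to -y.
- socket (a point): Centre of the gas-lift socket's rim: a ring 50 mm across, 132 mm from the bolt, 68 mm above the desk.
- seat (a point): Point on the bolt axis level with the flat top of the grey spring seat (dish 51 mm across, 50 mm above the desk); axes as the mechanism's. On the seat stands a steel stop 4.8 mm high, 6.5 mm wide along the circle, 14 to 23 mm off the axis. The seat is tight and does not turn, but was fitted at an unmeasured angle: the stop lies anywhere within 100 degrees either side of the mechanism's -x.
- bolt_tip (a point): Top end of the tension bolt, 92 mm above the seat. The bolt is 12 mm in diameter with a bevelled end; its lowest 52 mm above the seat are inside a white guide sleeve 27 mm in diameter with a bevelled rim. Thread and seat bear a push or side load of up to 35 N from the spring or cap, no more.
- spring: Loose steel compression spring standing on the desk: wire 6 mm, outside diameter 42, inside 30, length 70 mm, about 150 g, too stiff to be squeezed shorter by hand, right-hand wound. Origin on its axis at the underside, z up; +x points from the axis to the lower wire end. A yellow paint stripe runs up all coils on the +x side.
- spring_top (a point): Top of the spring on its axis, 70 mm above its underside; the top coil is flat. Axes as the spring's. How it seats: only with the stop inside the notch at the lower wire end does it lie flat; at other angles the bottom coil rides on the stop, up to 4.8 mm high. Turned clockwise it sinks over the last 50 degrees or so, until the wire end meets the stop.
- wire_end (a point): The lower wire end, 18 mm off the spring's axis. Seen from above, the wire runs from here counter-clockwise, flat for 295 degrees, then rises 7.5 mm to 360 degrees, passing over its own end. So the underside has a notch just clockwise of the wire end; the stop fits in it with its middle 8 to 14 degrees clockwise of the spring's +x.
- cap: Loose orange thrust cap, about 60 g, standing spigot down: tube 26 mm outside, 15 mm bore, 21 mm high, with a flange 44 mm across from 4 to 9 mm above its underside (below it the spigot that enters the spring, above it the hub to grip). Origin on the axis at the underside, z up. On the seated spring the origin is 66 mm above the seat and the bolt stands 5 mm out of the hub.
- knob: Black tension knob, 56 mm across, 32 mm high, loose on the desk; origin under its centre. To be left alone.
- mouse: Black computer mouse, 105 x 60 mm, 33 mm high, loose; origin under its centre. To be left alone.
- wrench: Wrench 170 mm long lying on the desk along its x; origin near the middle of its underside. To be left alone.
Not all that is in view belongs to the job. Several things look just like the cap: the one meant starts nearest to the robot's base.

How it is judged:
On the way:
1. the spring is fully home and flat on its seat, over the sleeve, before the cap is put on the bolt (z of spring in the frame of seat between -0.003 and 0.0015 m and horizontal distance between spring and seat below 0.004 m and angle between spring's own z axis and vertical below 0.03 rad and horizontal distance between cap and seat above 0.05 m), for 0.2 s.
At the end, for the whole second after the job is handed in: Spring over the sleeve, underside at most 1.5 mm above the seat, within 4 mm of the bolt axis, within 0.03 rad of upright; cap on the bolt, underside 62 to 68.5 mm above the seat, within 5 mm of the axis, within 0.06 rad of level; both at rest and released (z of spring in the frame of seat between -0.003 and 0.0015 m and horizontal distance between spring and seat below 0.004 m and angle between spring's own z axis and vertical below 0.03 rad and z of cap in the frame of seat between 0.062 and 0.0685 m and horizontal distance between cap and seat below 0.005 m and angle between cap's own z axis and vertical below 0.06 rad and linear speed of each of spring, cap below 0.02 m/s); the robot touches nothing.
It fails at once if the spring is forced: it bears on the mechanism with more than 35 N (contact force between spring and mechanism above 35 N).
It fails at once if the cap is forced: it bears on the spring or the mechanism with more than 35 N (contact force between cap and spring above 35 N or contact force between cap and mechanism above 35 N).
It fails at once if the knob, the mouse or the wrench is moved by more than 25 mm (distance of any of knob, mouse, wrench from where it was at the start of the episode above 0.025 m).
It also fails if it takes over 72 s, if anything falls off the work surface, if the arm or the gripper's body presses on something with over 40 N, if the wrist force passes 120 N, or if a joint passes its speed limit or range.

## Working session

There is one attempt and no reset: what is moved stays moved. The work goes in short steps, Python scripts to look and compute and a tool call to move; the robot and the scene stay as the last step left them, time stands still between calls to the robot, and variables do not carry over. Pictures are saved under pics/ and viewed, and the job is handed in when it is done.

Besides the shell and the picture viewer there is one more tool, called after "Emit:" by a JSON object that holds its "name" and its "arguments". apply_moves: Moves the arm, as the interface text tells. Its arguments: {"type":"object","properties":{"travel":{"type":"array"},"rotation":{"type":"array"},"gripper":{"type":"array"},"force":{"type":"number"}},"required":["travel","rotation","gripper"]}

```bash
ls; mkdir -p pics
cat > h.py <<'E'
import numpy as np, cv2
from station import *
from scipy.spatial.transform import Rotation as R
def save(name,fn,crop=None,scale=1):
    im=snapshot(name); im=np.ascontiguousarray(im[:,:,::-1])
    if crop: 
        c=crop; im=im[c[1]:c[3],c[0]:c[2]]
    if scale!=1: im=cv2.resize(im,None,fx=scale,fy=scale,interpolation=cv2.INTER_CUBIC)
    cv2.imwrite('pics/'+fn,im)
def ray(ci,u,v):
    K=np.array([[ci['fx'],0,ci['cx']],[0,ci['fy'],ci['cy']],[0,0,1]])
    p=cv2.undistortPoints(np.array([[[u,v]]],float),K,np.array(ci['distortion'],float))[0,0]
    T=np.array(ci['pose']); return T[:3,3],T[:3,:3]@np.array([p[0],p[1],1])
def onz(ci,u,v,z):
    o,d=ray(ci,u,v); return o+d*(z-o[2])/d[2]
def proj(ci,P):
    K=np.array([[ci['fx'],0,ci['cx']],[0,ci['fy'],ci['cy']],[0,0,1]])
    T=np.linalg.inv(np.array(ci['pose']))
    return cv2.projectPoints(np.array(P,float).reshape(-1,1,3),cv2.Rodrigues(T[:3,:3])[0],T[:3,3],K,np.array(ci['distortion'],float))[0].reshape(-1,2)
E
python3 - <<'E'
from h import *
s=get_state()
for k,v in s.items(): print(k,np.round(v,4))
for c in ['side','top','wrist']:
    save(c,c+'0.png'); ci=camera_info(c); print(c,ci['fx'],ci['cx'],ci['cy'],np.round(ci['distortion'],4)); print(np.round(ci['pose'],3))
    for q in ['mechanism','socket','seat','bolt_tip','spring','spring_top','wire_end','cap','knob','mouse','wrench']:
        if c=='wrist' : continue
        r=recognise(c,q); print(q,[(np.round(x['bbox'],1).tolist(),round(x['p'],2)) for x in r])
E
```

```text
pics
time_s 0.0
joint_pos [-1.2666  0.1245  1.6517  0.      1.3675 -0.0826]
joint_velocities [-0.0008  0.0003 -0.0012  0.0011  0.0025  0.0006]
effort [ 6.00000e-04 -4.23611e+01 -3.65452e+01 -0.00000e+00  6.80000e-03
 -0.00000e+00]
tcp_pos [ 0.245  -0.6014  0.241 ]
orientation [-1.100e-03  9.814e-01  1.922e-01 -1.000e-04]
contact_force [-0.1619  0.8932  0.0601]
moment [-0.0307  0.02    0.0852]
width 1.0056
side 373.5416520287721 246.42213444776505 198.60198472885855 [-0.1157  0.      0.      0.      0.    ]
[[ 0.801 -0.436  0.411  0.24 ]
 [-0.599 -0.569  0.563 -0.37 ]
 [-0.012 -0.697 -0.717  0.704]
 [ 0.     0.     0.     1.   ]]
mechanism [([365.8, 322.1, 175.2, 123.8], 0.65)]
socket [([365.3, 322.1, 172.4, 123.9], 0.87)]
seat [([368.1, 323.4, 173.4, 118.7], 0.88)]
bolt_tip [([367.1, 323.2, 175.7, 119.7], 0.85)]
spring [([183.7, 189.2, 16.5, 25.3], 0.56)]
spring_top [([186.1, 188.6, 16.8, 29.7], 0.72)]
wire_end [([184.0, 189.1, 18.6, 27.9], 0.61)]
cap [([234.3, 247.2, 17.2, 16.5], 0.7), ([269.0, 235.2, 23.2, 14.8], 0.7), ([299.9, 235.3, 18.5, 18.4], 0.62), ([369.6, 322.8, 178.5, 120.
[... 601 characters left out ...]
35.3, 108.3], 0.78)]
spring [([167.3, 232.2, 23.8, 17.3], 0.92)]
spring_top [([167.4, 234.6, 27.6, 21.9], 0.77), ([405.7, 192.7, 136.2, 106.8], 0.55)]
wire_end [([168.2, 233.3, 25.2, 21.8], 0.79)]
cap [([265.2, 230.1, 19.3, 19.0], 0.82), ([290.5, 170.7, 20.2, 17.2], 0.72), ([269.1, 191.9, 19.3, 16.5], 0.5)]
knob [([167.8, 233.4, 28.7, 20.2], 0.6)]
mouse [([145.9, 162.9, 35.3, 47.1], 0.93)]
wrench [([239.1, 272.8, 16.1, 71.8], 0.89), ([265.4, 230.6, 19.8, 20.3], 0.49)]
wrist 269.5598190897115 251.0722716476997 192.16795219162984 [-0.0154  0.      0.      0.      0.    ]
[[ 0.377 -0.875 -0.304  0.324]
 [-0.926 -0.356 -0.123 -0.57 ]
 [-0.     0.328 -0.945  0.375]
 [ 0.     0.     0.     1.   ]]
```

View pics/side0.png

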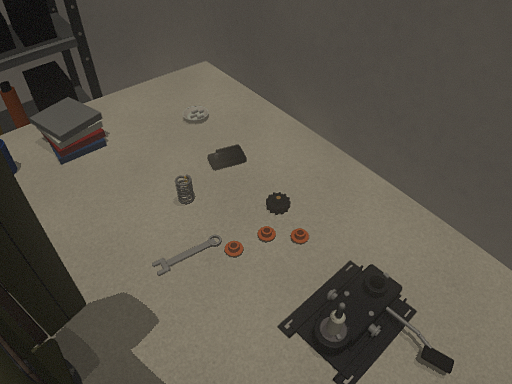

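View pics/top0.png

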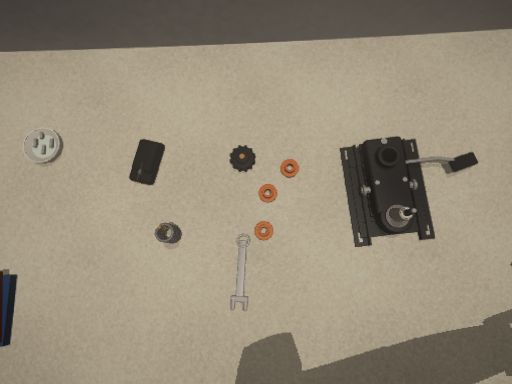

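View pics/wrist0.png

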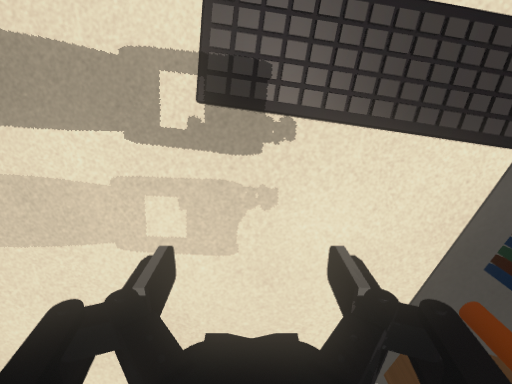

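Run:
```python
from h import *
t=camera_info('top');s=camera_info('side')
for n,u,v,z in [('capA',265.2,230.1,.02),('capB',290.5,170.7,.02),('capC',269.1,191.9,.02),('spring',167.3,233,.035)]:print(n,onz(t,u,v,z).round(3))
for n,u,v,z in [('cap1',234,247,.01),('cap2',269,235,.01),('cap3',300,235,.01),('spring',184,189,.035),('knob',279.6,206.8,.016)]:print(n,onz(s,u,v,z).round(3))
```

```text
capA [0.521 0.065 0.02 ]
capB [0.658 0.002 0.02 ]
capC [0.609 0.053 0.02 ]
spring [0.519 0.284 0.035]
cap1 [0.522 0.068 0.01 ]
cap2 [0.609 0.046 0.01 ]
cap3 [0.667 0.002 0.01 ]
spring [0.517 0.281 0.035]
knob [0.684 0.097 0.016]
```

Run:
```python
import cv2
a=cv2.imread('pics/side0.png')[255:375,275:435];b=cv2.imread('pics/top0.png')[130:250,335:485]
cv2.imwrite('pics/za.png',cv2.resize(a,None,fx=5,fy=5,interpolation=3)); cv2.imwrite('pics/zb.png',cv2.resize(b,None,fx=5,fy=5,interpolation=3))
a=cv2.imread('pics/side0.png')[160:220,150:230];b=cv2.imread('pics/top0.png')[210:250,140:200]
a=cv2.resize(a,(600,450),interpolation=2);b=cv2.resize(b,(600,400),interpolation=2)
cv2.imwrite('pics/zc.png',a);cv2.imwrite('pics/zd.png',b)
```

```text
(no output)
```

View pics/za.png

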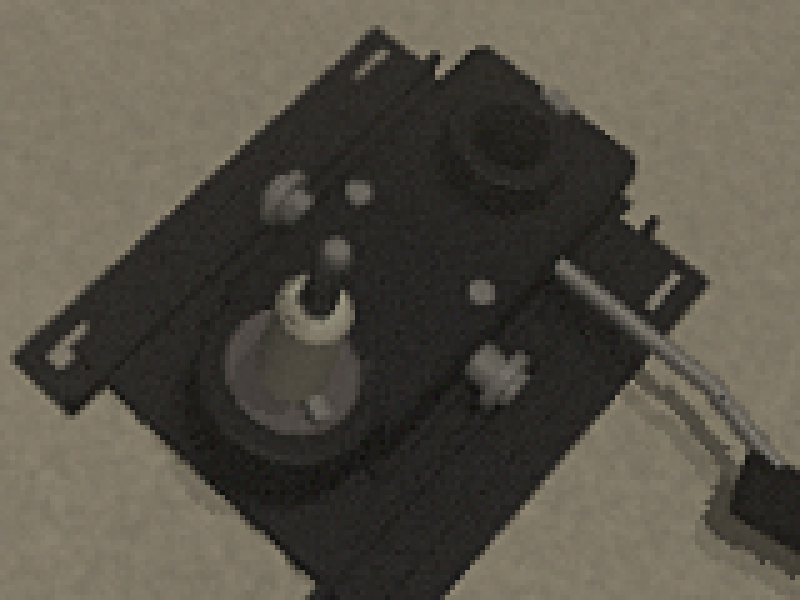

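View pics/zb.png

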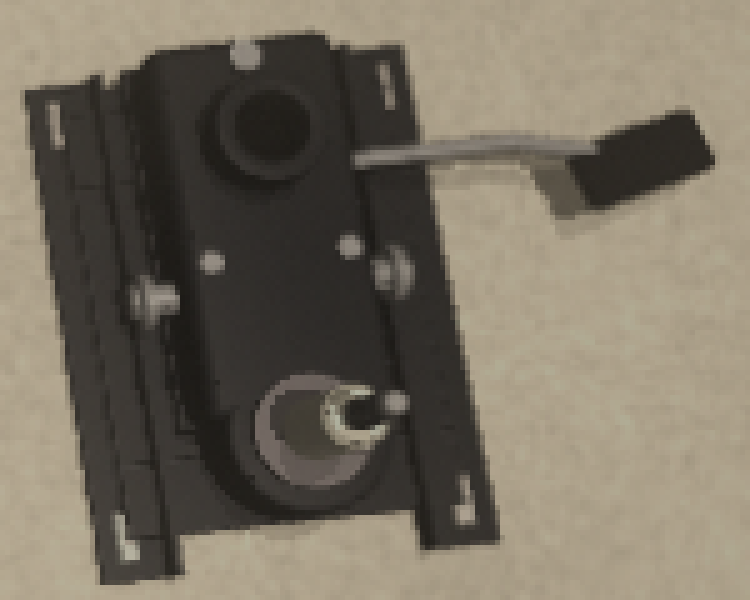

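View pics/zc.png

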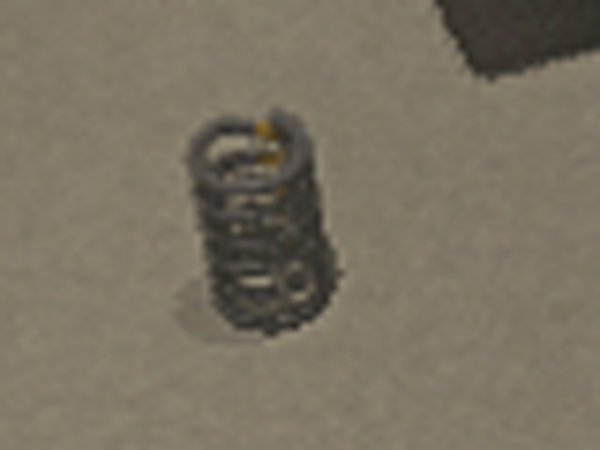

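View pics/zd.png

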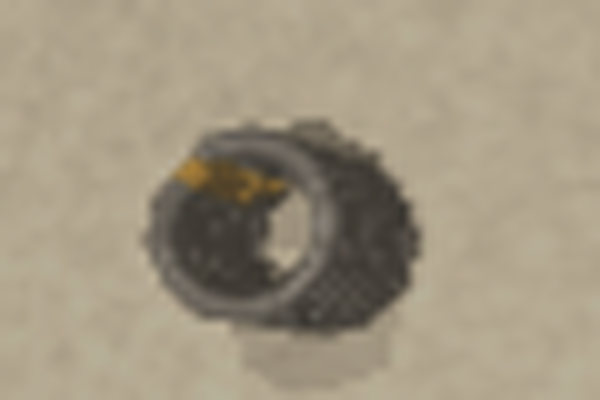

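Run:
```python
from h import *
t=camera_info('top');s=camera_info('side')
def z(u,v,ox,oy,f): return (u+.5)/f-.5+ox,(v+.5)/f-.5+oy
S=lambda u,v,h: onz(s,*z(u,v,275,255,5),h)
T=lambda u,v,h: onz(t,*z(u,v,335,130,5),h)
print('tip',S(337,246,.142),T(398,401,.142))
print('seatT',T(312,431,.05),'seatS',S(293,371,.05))
print('sock',S(512,140,.068),T(270,124,.068))
print('stop',S(318,406,.0535))
# sleeve top centre z=.102
print('sleeve',S(316,304,.102),T(357,416,.102))
# spring top: stripe
Z=lambda u,v,h: onz(s,*z(u,v,150,160,7.5),h)
D=lambda u,v,h: onz(t,*z(u,v,140,210,10),h)
print('sprS',Z(248,153,.067),Z(265,128,.07)); print('sprT',D(245,222,.067),D(192,172,.07))
import itertools
```

```text
tip [ 0.54266517 -0.22109939  0.142     ] [ 0.5438434  -0.22249297  0.142     ]
seatT [ 0.54292509 -0.22101937  0.05      ] seatS [ 0.54165598 -0.22272005  0.05      ]
sock [ 0.67126451 -0.21246932  0.068     ] [ 0.6753705  -0.20873927  0.068     ]
stop [ 0.5374962  -0.23890681  0.0535    ]
sleeve [ 0.54191099 -0.2217174   0.102     ] [ 0.54303438 -0.22144079  0.102     ]
sprS [0.5174937  0.28073346 0.067     ] [0.52699874 0.28495036 0.07      ]
sprT [0.51976766 0.28220949 0.067     ] [0.53060358 0.29309082 0.07      ]
```

```bash
cat >> h.py <<'E'
def psi(s=None):
    s=s or get_state(); w,x,y,z=s['orientation']; M=R.from_quat([x,y,z,w]).as_matrix(); return np.degrees(np.arctan2(M[1,0],M[0,0])),M
def plan(p,yaw):
    """travel/rotation to put TCP at p, pointing straight down, tool x at yaw deg"""
    s=get_state(); a,M=psi(s); c,n=np.cos(np.radians(yaw)),np.sin(np.radians(yaw))
    Mt=np.array([[c,n,0],[n,-c,0],[0,0,-1]]).T
    rv=np.degrees(R.from_matrix(M.T@Mt).as_rotvec()); tr=M.T@(np.array(p)-s['tcp_pos'])
    print('t',round(s['time_s'],2),'tcp',np.round(s['tcp_pos'],4),'psi',round(a,2),'travel',np.round(tr,4).tolist(),'rot',np.round(rv,2).tolist())
E
python3 - <<'E'
from h import *
plan([.518,.281,.22],74)
E
```

```text
t 1.25 tcp [ 0.2452 -0.602   0.2423] psi 22.16 travel [0.5857, -0.7148, 0.0224] rot [-0.0, -0.0, -51.84]
```

Emit:
{"name": "apply_moves", "arguments": {"travel": [[0.586,-0.715,0.022],[0.586,-0.715,0.022],[0.586,-0.715,0.022],[0.586,-0.715,0.022],[0.586,-0.715,0.022],[0.586,-0.715,0.022],[0.586,-0.715,0.022],[0.586,-0.715,0.022],[0.586,-0.715,0.022],[0.586,-0.715,0.022],[0.586,-0.715,0.022],[0.586,-0.715,0.022],[0.586,-0.715,0.022],[0.586,-0.715,0.022],[0.586,-0.715,0.022],[0.586,-0.715,0.022],[0.586,-0.715,0.022],[0.586,-0.715,0.022],[0.586,-0.715,0.022],[0.586,-0.715,0.022]], "rotation": [[0,0,-51.8],[0,0,-51.8],[0,0,-51.8],[0,0,-51.8],[0,0,-51.8],[0,0,-51.8],[0,0,-51.8],[0,0,-51.8],[0,0,-51.8],[0,0,-51.8],[0,0,-51.8],[0,0,-51.8],[0,0,-51.8],[0,0,-51.8],[0,0,-51.8],[0,0,-51.8],[0,0,-51.8],[0,0,-51.8],[0,0,-51.8],[0,0,-51.8]], "gripper": [1,1,1,1,1,1,1,1,1,1,1,1,1,1,1,1,1,1,1,1]}}

```text
time_s: 3.25
tcp_pos: [0.5184, 0.2841, 0.22]
orientation: [-0.0, 0.798, 0.603, -0.0]
contact_force: [-0.2, -0.4, -0.5]
width: 0.999
```

Run:
```python
from h import *
s=get_state(); print(np.round(s['joint_pos'],3),np.round(s['contact_force'],2))
plan([.518,.281,.22],74)
save('wrist','w1.png')
ci=camera_info('wrist'); print(np.round(ci['pose'],4).tolist())
for q in ['spring','spring_top']:print([(np.round(x['bbox'],1).tolist(),round(x['p'],2)) for x in recognise('wrist',q)])
print(proj(ci,[.518,.281,.07]))
```

```text
[4.100e-01 1.000e-02 1.808e+00 1.000e-03 1.324e+00 6.860e-01] [-0.19 -0.42 -0.48]
t 3.25 tcp [0.5184 0.2841 0.22  ] psi 74.17 travel [-0.0031, 0.0005, -0.0] rot [-0.03, -0.01, 0.17]
[[0.9615, -0.259, -0.0914, 0.5415], [-0.2746, -0.9084, -0.3153, 0.3634], [-0.0014, 0.3283, -0.9446, 0.3523], [0.0, 0.0, 0.0, 1.0]]
[([251.8, 178.2, 38.3, 47.9], 0.67)]
[([252.5, 174.6, 36.7, 52.0], 0.94)]
[[251.45625473 181.4853369 ]]
```

View pics/w1.png

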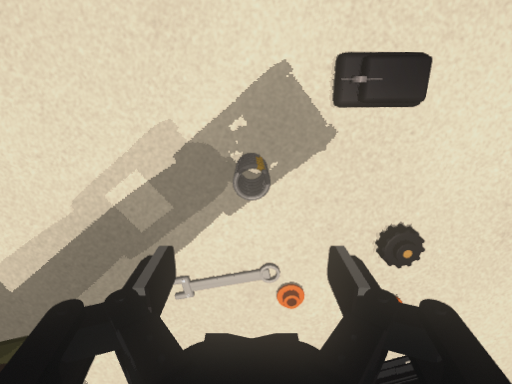

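Run:
```python
import cv2
a=cv2.imread('pics/w1.png')[142:212,212:292]
cv2.imwrite('pics/w1z.png',cv2.resize(a,None,fx=8,fy=8,interpolation=2))
```

```text
(no output)
```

View pics/w1z.png

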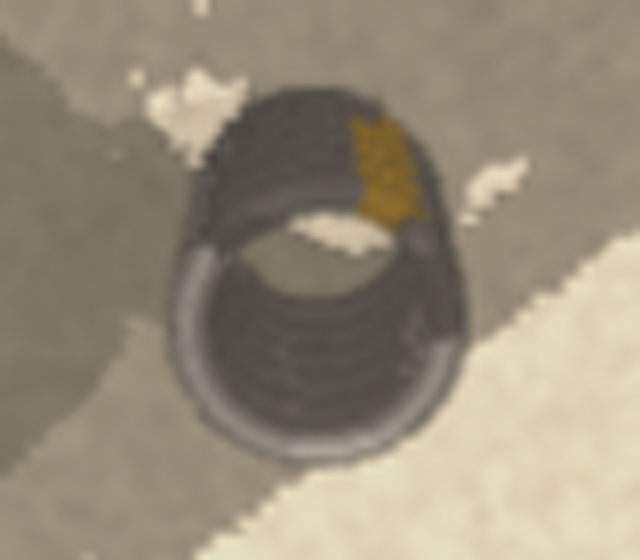

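```bash
cat > fit.py <<'E'
from h import *
import sys
im=cv2.imread('pics/w1.png')
# camera pose as printed for w1
P=np.array([[0.9615,-0.259,-0.0914,0.5415],[-0.2746,-0.9084,-0.3153,0.3634],[-0.0014,0.3283,-0.9446,0.3523],[0,0,0,1.]])
ci=dict(camera_info('wrist')); ci['pose']=P
Z=lambda u,v:((u+.5)/8-.5+212,(v+.5)/8-.5+142)
# top ring: left/right outer edges, bottom
print('L',onz(ci,*Z(170,310),.067),'R',onz(ci,*Z(468,310),.067),'B',onz(ci,*Z(315,465),.067))
hsv=cv2.cvtColor(im,cv2.COLOR_BGR2HSV)
m=(hsv[...,1]>150)&(hsv[...,0]>15)&(hsv[...,0]<32); m[:150]=0;m[190:]=0;m[:,:240]=0;m[:,280:]=0
ys,xs=np.nonzero(m); print(len(xs),xs.mean(),ys.mean(),xs.min(),xs.max(),ys.min(),ys.max())
for c in [(.518,.281),(.5185,.2825)]:
  for a in [30,35,40,45,50]:
    A=np.radians(a)
    pts=[[c[0]+.021*np.cos(A),c[1]+.021*np.sin(A),z] for z in (.005,.035,.065)]+[[c[0]+.018*np.cos(A),c[1]+.018*np.sin(A),.07]]
    print(c,a,((proj(ci,pts)-[212,142]+.5)*8-.5).round(0).tolist())
E
python3 fit.py
```

```text
L [0.4983171  0.28701594 0.067     ] R [0.53785207 0.27574292 0.067     ] B [0.51127374 0.25954992 0.067     ]
65 259.66153846153844 163.2923076923077 256 263 157 169
(0.518, 0.281) 30 [[409.0, 114.0], [417.0, 155.0], [426.0, 203.0], [412.0, 227.0]]
(0.518, 0.281) 35 [[400.0, 107.0], [408.0, 147.0], [416.0, 194.0], [403.0, 219.0]]
(0.518, 0.281) 40 [[391.0, 100.0], [398.0, 139.0], [405.0, 186.0], [394.0, 213.0]]
(0.518, 0.281) 45 [[382.0, 94.0], [387.0, 133.0], [394.0, 179.0], [384.0, 207.0]]
(0.518, 0.281) 50 [[372.0, 89.0], [377.0, 128.0], [382.0, 173.0], [374.0, 202.0]]
(0.5185, 0.2825) 30 [[409.0, 105.0], [417.0, 144.0], [427.0, 191.0], [413.0, 216.0]]
(0.5185, 0.2825) 35 [[401.0, 97.0], [408.0, 136.0], [417.0, 182.0], [404.0, 208.0]]
(0.5185, 0.2825) 40 [[392.0, 91.0], [398.0, 129.0], [406.0, 175.0], [395.0, 201.0]]
(0.5185, 0.2825) 45 [[382.0, 85.0], [388.0, 123.0], [395.0, 168.0], [385.0, 195.0]]
(0.5185, 0.2825) 50 [[372.0, 80.0], [377.0, 117.0], [383.0, 162.0], [374.0, 190.0]]
```

Emit:
{"name": "apply_moves", "arguments": {"travel": [[-0.003,0.0005,0.04],[-0.003,0.0005,0.08],[-0.003,0.0005,0.12],[-0.003,0.0005,0.15],[-0.003,0.0005,0.17],[-0.003,0.0005,0.17],[-0.003,0.0005,0.17],[-0.003,0.0005,0.17],[-0.003,0.0005,0.17],[-0.003,0.0005,0.17],[-0.003,0.0005,0.17],[-0.003,0.0005,0.17],[-0.003,0.0005,0.17],[-0.003,0.0005,0.17]], "rotation": [[0,0,0],[0,0,0],[0,0,0],[0,0,0],[0,0,0],[0,0,0],[0,0,0],[0,0,0],[0,0,0],[0,0,0],[0,0,0],[0,0,0],[0,0,0],[0,0,0]], "gripper": [1,1,1,1,1,1,0.1,-0.2,-0.4,-0.6,-0.6,-0.6,-0.6,-0.6], "force": 40}}

```text
time_s: 4.8
tcp_pos: [0.5187, 0.2782, 0.0523]
orientation: [0.001, 0.799, 0.602, 0.001]
contact_force: [-1.2, 0.1, 6.3]
width: 0.465
```

Run:
```python
from h import *
s=get_state(); print(np.round(s['joint_pos'],3),np.round(s['contact_force'],2),s['width'])
plan([.518,.281,.22],74)
save('wrist','w2.png')
```

```text
[ 4.010e-01  1.810e-01  1.930e+00 -1.000e-03  1.029e+00  6.810e-01] [-1.18  0.09  6.32] 0.4649367341934723
t 4.8 tcp [0.5187 0.2782 0.0523] psi 73.97 travel [0.0027, -0.0011, -0.1677] rot [0.12, -0.07, -0.03]
```

View pics/w2.png

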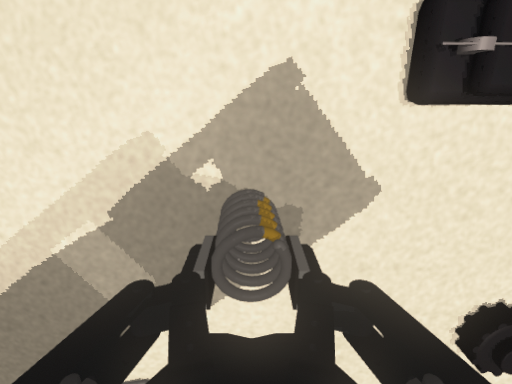

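```bash
python3 - <<'E'
from h import *
ci=camera_info('wrist'); s=get_state(); a,M=psi(s)
L=onz(ci,212.5,262,.067);Rr=onz(ci,290,262,.067);B=onz(ci,250,301,.067)
for p in (L,Rr,(L+Rr)/2,B): print(p.round(4), (M.T@(p-s['tcp_pos'])).round(4))
plan([.5428,-.2218,.22],-30)
E
python3 -c "
import cv2
a=cv2.imread('pics/w2.png')[180:310,190:310]
cv2.imwrite('pics/w2z.png',cv2.resize(a,None,fx=4.6,fy=4.6,interpolation=2))"
```

```text
[0.5016 0.2892 0.067 ] [ 0.0058 -0.0195 -0.0147]
[0.5395 0.2783 0.067 ] [ 0.0058  0.0199 -0.0146]
[0.5205 0.2837 0.067 ] [ 0.0058  0.0002 -0.0146]
[0.5131 0.2604 0.067 ] [-0.0187 -0.0005 -0.0147]
t 4.85 tcp [0.5188 0.2782 0.0524] psi 73.97 travel [-0.4737, 0.1615, -0.1678] rot [0.03, -0.17, 103.97]
```

View pics/w2z.png

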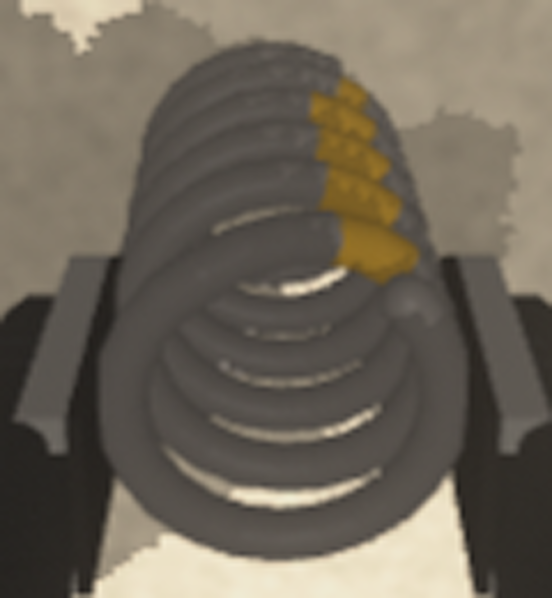

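Emit:
{"name": "apply_moves", "arguments": {"travel": [[0,0,-0.03],[0,0,-0.07],[0,0,-0.11],[0,0,-0.15],[-0.04,0.013,-0.168],[-0.08,0.027,-0.168],[-0.12,0.04,-0.168],[-0.16,0.054,-0.168],[-0.2,0.067,-0.168],[-0.24,0.08,-0.168],[-0.28,0.094,-0.168],[-0.32,0.107,-0.168],[-0.36,0.121,-0.168],[-0.4,0.134,-0.168],[-0.43,0.144,-0.168],[-0.455,0.1525,-0.168],[-0.4735,0.1585,-0.168],[-0.4735,0.1585,-0.168],[-0.4735,0.1585,-0.168],[-0.4735,0.1585,-0.168]], "rotation": [[0,0,0],[0,0,0],[0,0,0],[0,0,8],[0,0,16],[0,0,24],[0,0,32],[0,0,40],[0,0,48],[0,0,56],[0,0,64],[0,0,72],[0,0,80],[0,0,88],[0,0,96],[0,0,104],[0,0,104],[0,0,104],[0,0,104],[0,0,104]], "gripper": [-0.6,-0.6,-0.6,-0.6,-0.6,-0.6,-0.6,-0.6,-0.6,-0.6,-0.6,-0.6,-0.6,-0.6,-0.6,-0.6,-0.6,-0.6,-0.6,-0.6]}}

```text
time_s: 6.85
tcp_pos: [0.5399, -0.2196, 0.22]
orientation: [-0.001, 0.966, -0.258, 0.001]
contact_force: [-0.2, 0.4, -1.9]
width: 0.467
```

Run:
```python
from h import *
s=get_state(); print(np.round(s['joint_pos'],3),np.round(s['contact_force'],2),s['width'])
plan([.5407,-.2206,.22],-30)
save('wrist','w3.png');save('side','s3.png',(260,180,420,300),5);save('top','t3.png',(335,110,495,230),5)
```

```text
[-0.479 -0.009  1.827  0.002  1.322  1.613] [-0.24  0.4  -1.89] 0.46684401084908067
t 6.85 tcp [ 0.5399 -0.2196  0.22  ] psi -29.89 travel [0.0011, 0.0005, -0.0] rot [-0.11, -0.08, 0.11]
```

View pics/w3.png

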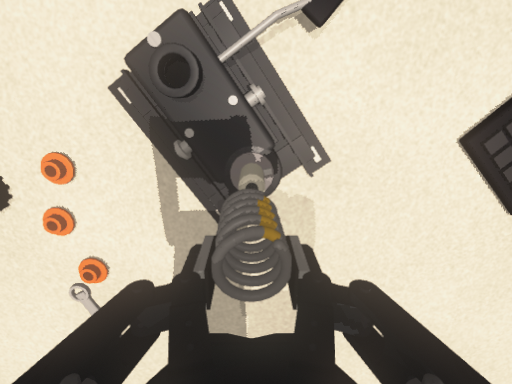

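View pics/s3.png

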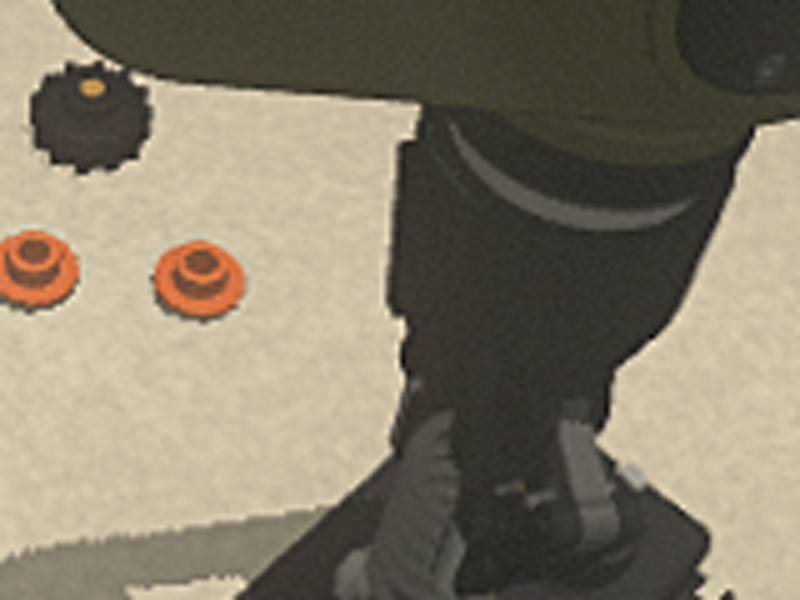

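View pics/t3.png

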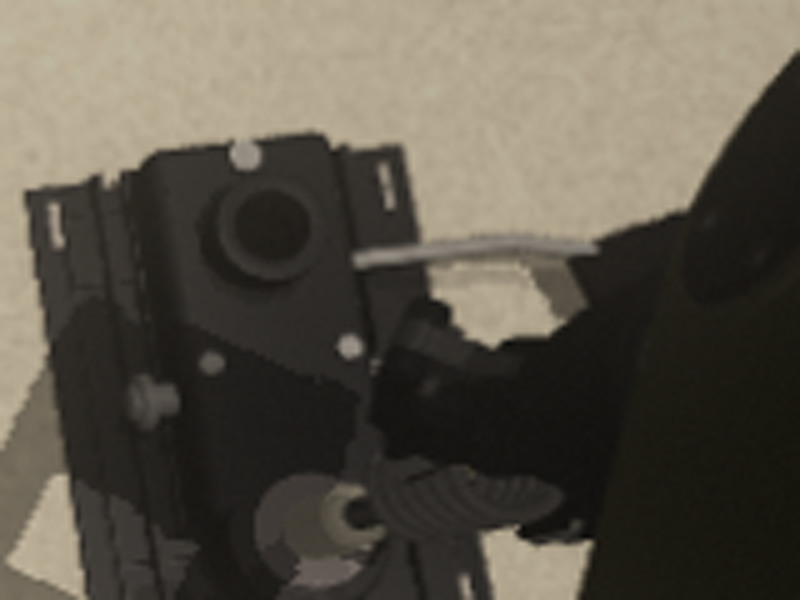

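Run:
```python
from h import *
a=cv2.imread('pics/w3.png')[135:255,190:320]
cv2.imwrite('pics/w3z.png',cv2.resize(a,None,fx=5,fy=5,interpolation=2))
ci=camera_info('wrist')
b=np.array([.5428,-.2218])
f=lambda P:((proj(ci,P)-[190,135]+.5)*5-.5).round(0).tolist()
print('seat',f([[*b,.05]]),'tip',f([[*b,.142]]),'sleeve',f([[*b,.102]]))
for r in (.0255,):
  print('seat rim',f([[b[0]+r*np.cos(A),b[1]+r*np.sin(A),.05] for A in np.radians([-30,60,150,240])]))
for a in (-120,-110,-100,-90): print(a,f([[b[0]+.0185*np.cos(np.radians(a)),b[1]+.0185*np.sin(np.radians(a)),.0548]]))
# spring bottom
s=get_state();_,M=psi(s); c=s['tcp_pos']+M@[.0024,0,0]; zb=s['tcp_pos'][2]-.0524
print('spr bottom',f([[c[0]+.021*np.cos(A),c[1]+.021*np.sin(A),zb+.003] for A in np.radians([-30,60,150,240])]), c,zb)
```

```text
seat [[309.0, 193.0]] tip [[310.0, 335.0]] sleeve [[309.0, 262.0]]
seat rim [[310.0, 84.0], [200.0, 193.0], [309.0, 297.0], [419.0, 193.0]]
-120 [[390.0, 198.0]]
-110 [[389.0, 185.0]]
-100 [[386.0, 171.0]]
-90 [[380.0, 159.0]]
spr bottom [[306.0, 277.0], [164.0, 412.0], [306.0, 538.0], [449.0, 412.0]] [ 0.54214549 -0.22088032  0.22016221] 0.16775786917918065
```

View pics/w3z.png

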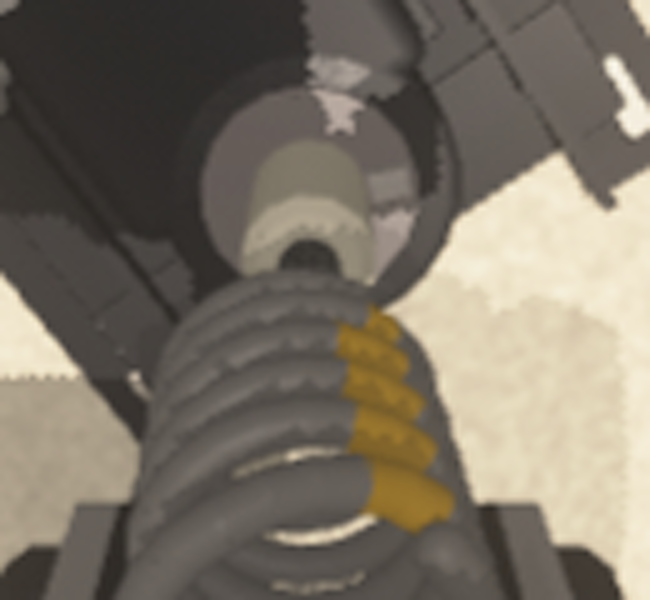

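Emit:
{"name": "apply_moves", "arguments": {"travel": [[0.0005,0.0003,0.015],[0.0005,0.0003,0.03],[0.0005,0.0003,0.045],[0.0005,0.0003,0.055],[0.0005,0.0003,0.06],[0.0005,0.0003,0.06]], "rotation": [[0,0,0],[0,0,0],[0,0,0],[0,0,0],[0,0,0],[0,0,0]], "gripper": [-0.6,-0.6,-0.6,-0.6,-0.6,-0.6]}}

```text
time_s: 7.6
tcp_pos: [0.5399, -0.2199, 0.1587]
orientation: [-0.001, 0.966, -0.258, -0.0]
contact_force: [0.1, 0.6, -1.7]
width: 0.464
```

Run:
```python
from h import *
s=get_state(); print(np.round(s['contact_force'],2),s['width'])
plan([.5407,-.2206,.154],-30)
save('wrist','w4.png',(190,155,320,275),5);save('top','t4.png',(335,110,495,230),5)
ci=camera_info('wrist');b=np.array([.5428,-.2218])
f=lambda P:((proj(ci,P)-[190,155]+.5)*5-.5).round(0).tolist()
print('tip',f([[*b,.142]]),'sleeve',f([[*b,.102]]))
print('tip rim',f([[b[0]+.0055*np.cos(A),b[1]+.0055*np.sin(A),.14] for A in np.radians([-30,60,150,240])]))
_,M=psi(s); c=s['tcp_pos']+M@[.0024,0,0]; zt=s['tcp_pos'][2]-.0524+.067
print('spr top',f([[c[0]+.021*np.cos(A),c[1]+.021*np.sin(A),zt] for A in np.radians([-30,60,150,240])]))
```

```text
[ 0.11  0.61 -1.68] 0.46428377717576014
t 7.6 tcp [ 0.5399 -0.2199  0.1587] psi -29.92 travel [0.001, 0.0002, 0.0047] rot [-0.09, 0.03, 0.08]
tip [[308.0, 413.0]] sleeve [[308.0, 287.0]]
tip rim [[308.0, 367.0], [265.0, 405.0], [308.0, 444.0], [351.0, 406.0]]
spr top [[306.0, 387.0], [104.0, 567.0], [306.0, 730.0], [507.0, 567.0]]
```

View pics/w4.png

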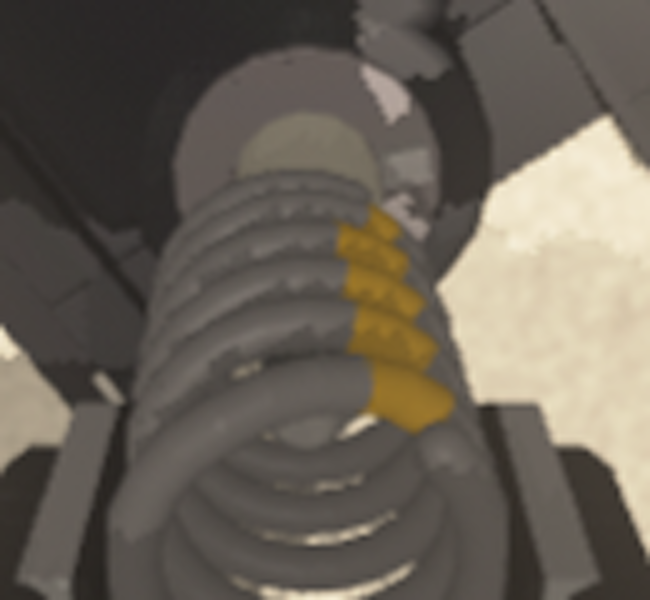

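View pics/t4.png

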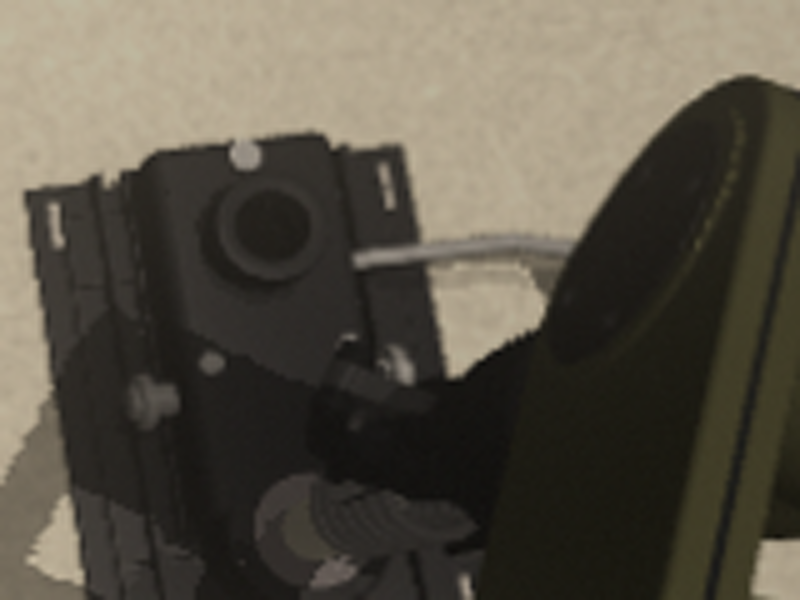

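Emit:
{"name": "apply_moves", "arguments": {"travel": [[0.0005,0.0002,0.002],[0.0005,0.0002,0.004],[0.0005,0.0002,0.005],[0.0005,0.0002,0.006],[0.0005,0.0002,0.007],[0.0005,0.0002,0.008],[0.0005,0.0002,0.009],[0.0005,0.0002,0.01],[0.0005,0.0002,0.01]], "rotation": [[0,0,0],[0,0,0],[0,0,0],[0,0,0],[0,0,0],[0,0,0],[0,0,0],[0,0,0],[0,0,0]], "gripper": [-0.6,-0.6,-0.6,-0.6,-0.6,-0.6,-0.6,-0.6,-0.6]}}

```text
time_s: 8.6
tcp_pos: [0.5411, -0.2209, 0.1507]
orientation: [-0.0, 0.966, -0.258, 0.001]
contact_force: [-1.2, 0.8, 0.3]
width: 0.466
```

Run:
```python
from h import *
ci=camera_info('wrist');s=get_state(); print(s['contact_force'],s['moment'])
save('wrist','w5.png',(190,155,320,275),5)
b=np.array([.5428,-.2218])
f=lambda P:((proj(ci,P)-[190,155]+.5)*5-.5).round(0).tolist()
for a in (-120,-110,-100,-90): print(a,f([[b[0]+.0185*np.cos(np.radians(a)),b[1]+.0185*np.sin(np.radians(a)),.0548]]))
print('sr',f([[b[0]+.0255*np.cos(A),b[1]+.0255*np.sin(A),.05] for A in np.radians([-30,60,150,240])]))
```

```text
[-1.15316073  0.80712634  0.32574099] [-0.06836518  0.20294421 -0.02716428]
-120 [[409.0, 208.0]]
-110 [[408.0, 191.0]]
-100 [[404.0, 175.0]]
-90 [[396.0, 159.0]]
sr [[307.0, 64.0], [168.0, 199.0], [306.0, 326.0], [445.0, 199.0]]
```

View pics/w5.png

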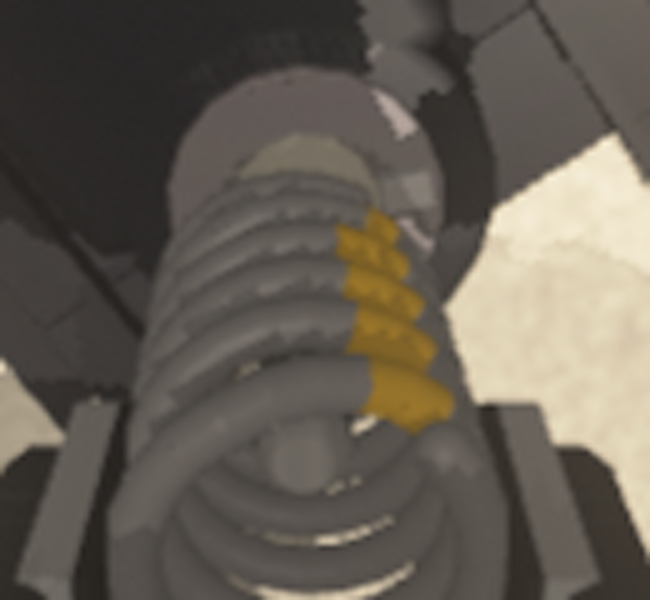

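Emit:
{"name": "apply_moves", "arguments": {"travel": [[0,0,0.001],[0,0,0.002],[0,0,0.003],[0,0,0.004],[0,0,0.005],[0,0,0.006],[0,0,0.007],[0,0,0.008]], "rotation": [[0,0,0],[0,0,0],[0,0,0],[0,0,0],[0,0,0],[0,0,0],[0,0,0],[0,0,0]], "gripper": [-0.6,-0.6,-0.6,-0.6,-0.6,-0.6,-0.6,-0.6]}}

```text
time_s: 9.45
tcp_pos: [0.5408, -0.2209, 0.1424]
orientation: [-0.0, 0.966, -0.258, 0.001]
contact_force: [-3.3, -1.9, 1.4]
width: 0.47
```

Emit:
{"name": "apply_moves", "arguments": {"travel": [[-0.0006,0.001,0.002],[-0.0006,0.001,0.004],[-0.0006,0.001,0.006],[-0.0006,0.001,0.008],[-0.0006,0.001,0.01],[-0.0006,0.001,0.012],[-0.0006,0.001,0.014]], "rotation": [[0,0,0],[0,0,0],[0,0,0],[0,0,0],[0,0,0],[0,0,0],[0,0,0]], "gripper": [-0.6,-0.6,-0.6,-0.6,-0.6,-0.6,-0.6]}}

```text
time_s: 10.15
tcp_pos: [0.5398, -0.2214, 0.1282]
orientation: [-0.0, 0.966, -0.258, 0.001]
contact_force: [-2.5, 0.2, -0.5]
width: 0.464
```

Emit:
{"name": "apply_moves", "arguments": {"travel": [[-0.0003,0,0.002],[-0.0003,0,0.004],[-0.0003,0,0.006],[-0.0003,0,0.008],[-0.0003,0,0.01],[-0.0003,0,0.012],[-0.0003,0,0.014],[-0.0003,0,0.016]], "rotation": [[0,0,0],[0,0,0],[0,0,0],[0,0,0],[0,0,0],[0,0,0],[0,0,0],[0,0,0]], "gripper": [-0.6,-0.6,-0.6,-0.6,-0.6,-0.6,-0.6,-0.6]}}

```text
time_s: 10.95
tcp_pos: [0.5395, -0.2211, 0.112]
orientation: [-0.0, 0.966, -0.258, 0.001]
contact_force: [-1.3, 1.8, -0.1]
width: 0.467
```

Emit:
{"name": "apply_moves", "arguments": {"travel": [[0,0,0.001],[0,0,0.002],[0,0,0.003],[0,0,0.004],[0,0,0.005],[0,0,0.006]], "rotation": [[0,0,0],[0,0,0],[0,0,0],[0,0,0],[0,0,0],[0,0,0]], "gripper": [-0.6,-0.6,-0.6,-0.6,-0.6,-0.6]}}

```text
time_s: 11.55
tcp_pos: [0.5395, -0.2209, 0.1059]
orientation: [-0.001, 0.966, -0.258, 0.001]
contact_force: [-2.1, 2.5, 1.2]
width: 0.468
```

Emit:
{"name": "apply_moves", "arguments": {"travel": [[0,0.0003,0.001],[0,0.0003,0.002],[0,0.0003,0.003],[0,0.0003,0.003]], "rotation": [[0,0,0],[0,0,0],[0,0,0],[0,0,0]], "gripper": [-0.6,-0.6,-0.6,-0.6]}}

```text
time_s: 11.95
tcp_pos: [0.5399, -0.2211, 0.105]
orientation: [-0.001, 0.966, -0.258, 0.001]
contact_force: [-5.4, 5.9, 10.4]
width: 0.466
```

Emit:
{"name": "apply_moves", "arguments": {"travel": [[0,0,0.002],[0.0001,-0.0002,0.003],[0.0001,-0.0003,0.003],[0.0002,-0.0004,0.003],[0.0002,-0.0005,0.003],[0.0002,-0.0006,0.003],[0.0003,-0.0007,0.003],[0.0003,-0.0008,0.003]], "rotation": [[0,0,2.5],[0,0,5],[0,0,7.5],[0,0,10],[0,0,12.5],[0,0,15],[0,0,17.5],[0,0,20]], "gripper": [-0.6,-0.6,-0.6,-0.6,-0.6,-0.6,-0.6,-0.6]}}

```text
time_s: 12.75
tcp_pos: [0.5399, -0.2201, 0.103]
orientation: [-0.001, 0.906, -0.422, -0.0]
contact_force: [-7.4, 6.4, 7.4]
width: 0.468
```

Run:
```python
from h import *
s=get_state(); print(np.round(s['joint_pos'],3),s['contact_force'].round(1) if hasattr(s['contact_force'],'round') else s['contact_force'],s['moment'],psi(s)[0])
save('wrist','w6.png',(190,155,320,275),5)
```

```text
[-0.48   0.105  1.917  0.002  1.12   1.962] [-7.4  6.4  7.4] [0.95685011 1.13204022 0.11391037] -49.96370641727687
```

View pics/w6.png

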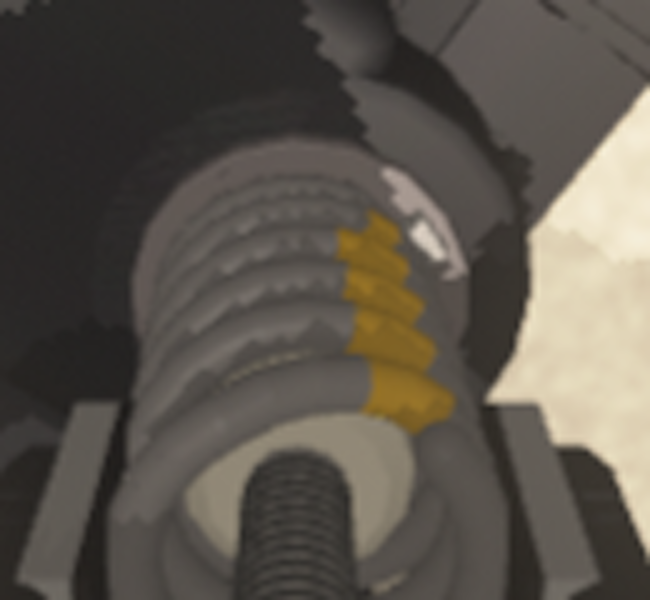

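Emit:
{"name": "apply_moves", "arguments": {"travel": [[-0.0008,0.0002,0.001],[-0.0015,0.0003,0.002],[-0.0015,0.0002,0.002],[-0.0015,0.0001,0.002],[-0.0015,0,0.002],[-0.0015,-0.0001,0.002]], "rotation": [[0,0,0],[0,0,2.5],[0,0,5],[0,0,7.5],[0,0,10],[0,0,12]], "gripper": [-0.6,-0.6,-0.6,-0.6,-0.6,-0.6]}}

```text
time_s: 13.4
tcp_pos: [0.5398, -0.2192, 0.1023]
orientation: [-0.001, 0.857, -0.516, 0.001]
contact_force: [-2.4, 3.7, 5.2]
width: 0.465
```

Run:
```python
from h import *
s=get_state(); print(s['moment'],psi(s)[0])
save('wrist','w7.png',(190,155,320,275),5)
```

```text
[0.46720076 0.5799374  0.18235353] -62.098681140033975
```

View pics/w7.png

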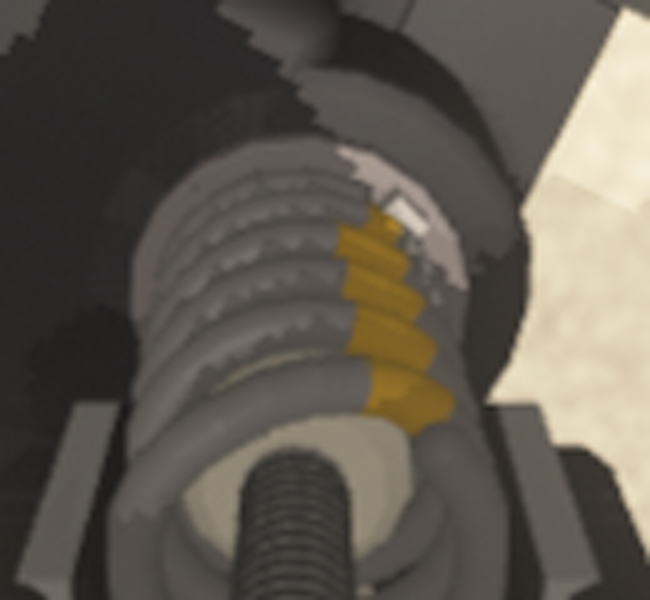

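Emit:
{"name": "apply_moves", "arguments": {"travel": [[-0.0005,0.0002,0.001],[-0.0005,0.0002,0.002],[-0.0005,0.0002,0.002],[-0.0005,0.0001,0.002]], "rotation": [[0,0,1.5],[0,0,3],[0,0,4.5],[0,0,4.5]], "gripper": [-0.6,-0.6,-0.6,-0.6]}}

```text
time_s: 13.85
tcp_pos: [0.5403, -0.2191, 0.1022]
orientation: [-0.001, 0.836, -0.549, 0.001]
contact_force: [-4.0, 3.7, 10.5]
width: 0.468
```

Run:
```python
from h import *
s=get_state(); print(s['moment'],psi(s)[0])
save('wrist','w8.png',(190,155,320,275),5);save('side','s8.png',(260,220,420,340),5)
```

```text
[0.6568749  0.90241614 0.23544799] -66.64039112737736
```

View pics/w8.png

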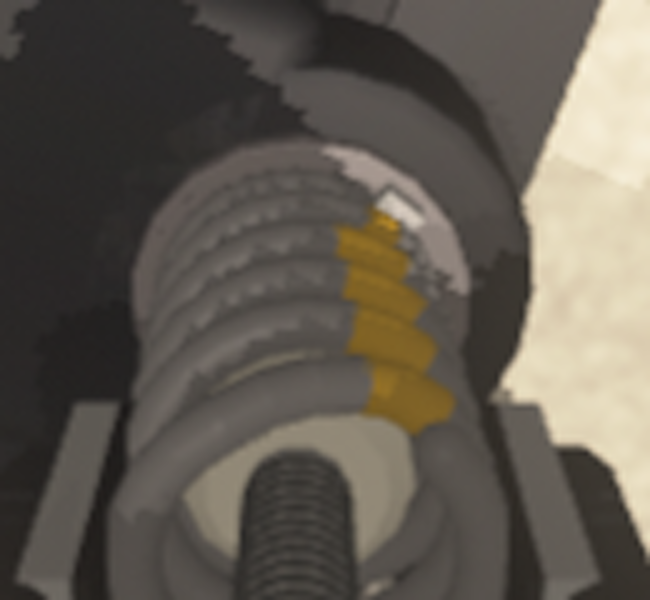

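View pics/s8.png

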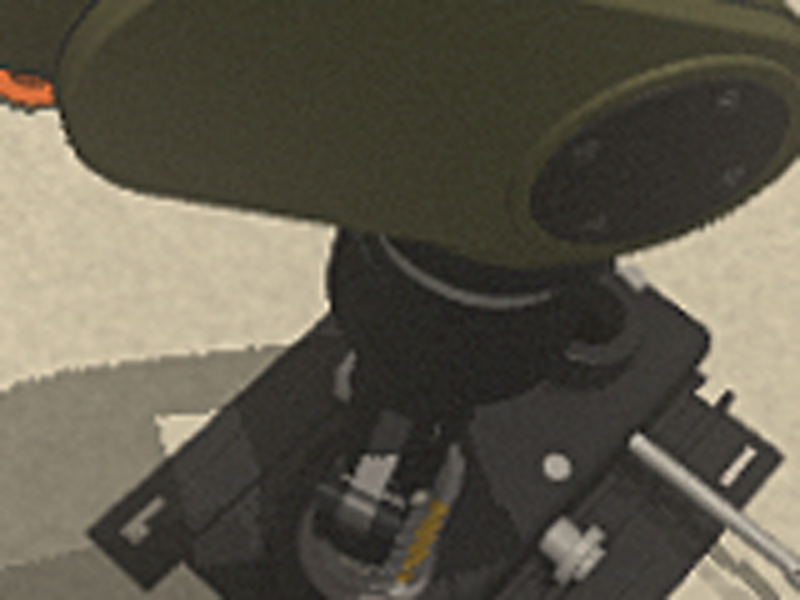

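Run:
```python
from h import *
ci=camera_info('wrist');s=get_state(); a,M=psi(s)
c=s['tcp_pos']+M@[.0024,0,0];b=c[:2]; print(c,a)
b=np.array([.5428,-.2218])
im=cv2.imread('pics/w8.png')
f=lambda P:((proj(ci,P)-[190,155]+.5)*5-.5)
def pt(r,A,z): return [b[0]+r*np.cos(np.radians(A)),b[1]+r*np.sin(np.radians(A)),z]
for A,col in [(-90,(0,0,255)),(-100,(0,255,0)),(-110,(255,0,0)),(-120,(255,255,0))]:
    for r,z in ((.0215,.0548),(.023,.0548),(.0225,.05)):
        p=f([pt(r,A,z)])[0].astype(int); cv2.circle(im,tuple(map(int,p)),3,col,-1)
for A in range(0,360,3):
    p=f([pt(.0255,A,.05)])[0]; cv2.circle(im,tuple(map(int,p)),1,(255,0,255),-1)
    p=f([pt(.021,A,.053)])[0]; cv2.circle(im,tuple(map(int,p)),1,(255,255,255),-1)
    p=f([pt(.021,A,.117)])[0]; cv2.circle(im,tuple(map(int,p)),1,(255,255,255),-1)
p=f([pt(.021,a-31,z) for z in np.linspace(.053,.117,20)])
for q in p: cv2.circle(im,tuple(map(int,q)),2,(0,0,0),-1)
cv2.imwrite('pics/w8o.png',im)
```

```text
[ 0.54121958 -0.2212694   0.10221788] -66.61508405828431
```

View pics/w8o.png

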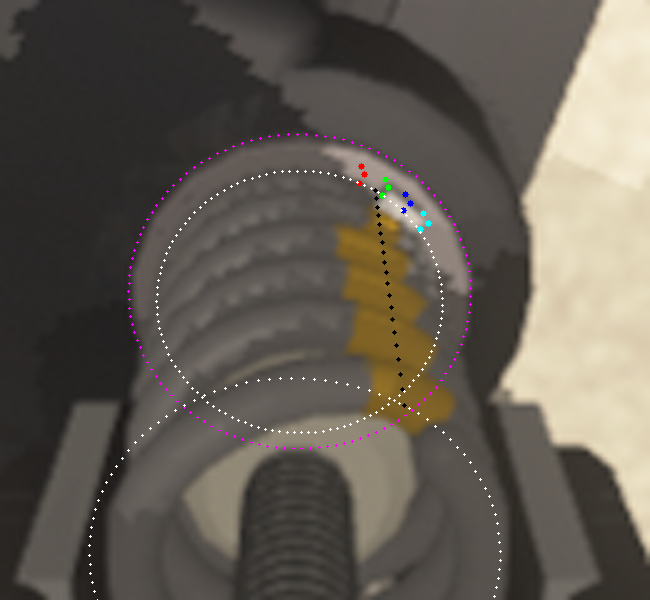

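Emit:
{"name": "apply_moves", "arguments": {"travel": [[0,0,0.0005],[0,0,0.0005],[0,0,0],[0,0,0],[0,0,0],[0,0,0],[0,0,0]], "rotation": [[0,0,1.5],[0,0,1.5],[0,0,1.5],[0,0,1.5],[0,0,1.5],[0,0,1.5],[0,0,1.5]], "gripper": [-0.6,-0.6,0,0.3,0.6,1,1]}}

```text
time_s: 14.65
tcp_pos: [0.5403, -0.2193, 0.1021]
orientation: [-0.001, 0.828, -0.56, 0.001]
contact_force: [0.6, -0.6, 0.3]
width: 1.0
```

Run:
```python
from h import *
s=get_state(); print(s['moment'],s['contact_force'],psi(s)[0],s['tcp_pos'])
save('wrist','w9.png',(170,155,330,275),5)
```

```text
[0.0134638  0.03951625 0.0472008 ] [ 0.60479281 -0.60199499  0.27462004] -68.12927102719952 [ 0.54031088 -0.21929229  0.10212998]
```

View pics/w9.png

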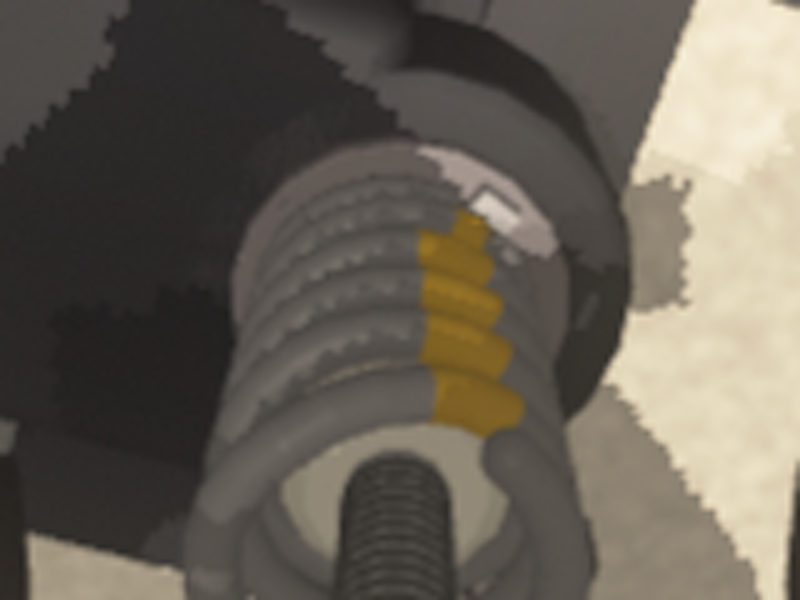

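Emit:
{"name": "apply_moves", "arguments": {"travel": [[0,0,-0.02],[0,0,-0.05],[0,0,-0.09],[0,0,-0.12],[0,0,-0.12]], "rotation": [[0,0,0],[0,0,0],[0,0,0],[0,0,0],[0,0,0]], "gripper": [1,1,1,1,1]}}

```text
time_s: 15.2
tcp_pos: [0.5426, -0.2206, 0.2286]
orientation: [-0.001, 0.828, -0.56, 0.007]
contact_force: [0.9, 0.1, -0.4]
width: 1.001
```

```bash
cat > ov.py <<'E'
from h import *
import sys
tag=sys.argv[1]; zs=float(sys.argv[2]) if len(sys.argv)>2 else 0
b=np.array([.5428,-.2218])
def pt(r,A,z): return [b[0]+r*np.cos(np.radians(A)),b[1]+r*np.sin(np.radians(A)),z]
for n in ('wrist','side','top'):
    im=np.ascontiguousarray(snapshot(n)[:,:,::-1]); ci=camera_info(n)
    c=proj(ci,[[*b,.08]])[0].round().astype(int); x0,y0=max(0,c[0]-50),max(0,c[1]-42)
    cr=cv2.resize(im[y0:y0+84,x0:x0+100],None,fx=6,fy=6,interpolation=2); cv2.imwrite(f'pics/{tag}_{n}.png',cr)
    f=lambda P:((proj(ci,P)-[x0,y0]+.5)*6-.5)
    ov=cr.copy()
    for r,z,col in ((.0255,.05,(255,0,255)),(.021,.117,(255,255,0)),(.006,.14,(0,255,0))):
        for q in f([pt(r,A,z) for A in range(0,360,6)]): cv2.circle(ov,tuple(map(int,q)),1,col,-1)
    cv2.imwrite(f'pics/{tag}_{n}o.png',ov)
s=get_state(); print(s['tcp_pos'],psi(s)[0],s['time_s'])
E
python3 ov.py a
```

```text
[ 0.53949492 -0.21904938  0.22129293] -68.13199519327945 15.35
```

View pics/a_wrist.png

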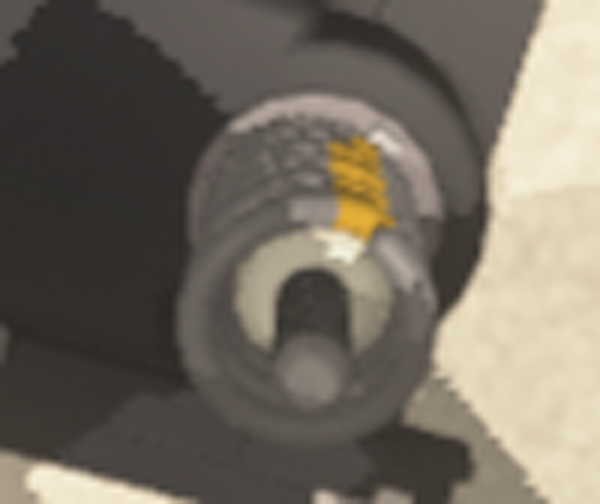

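View pics/a_wristo.png

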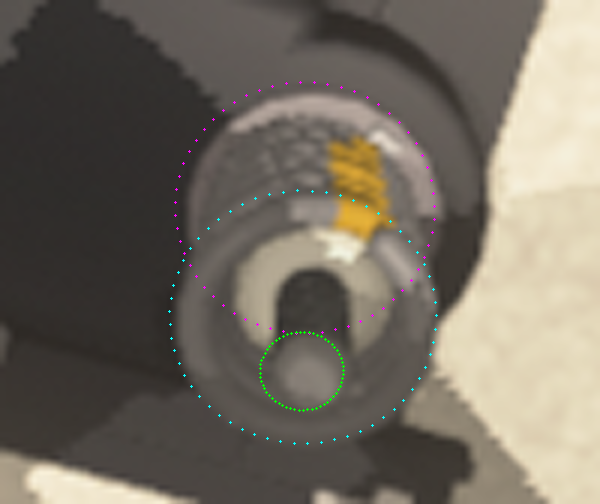

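View pics/a_sideo.png

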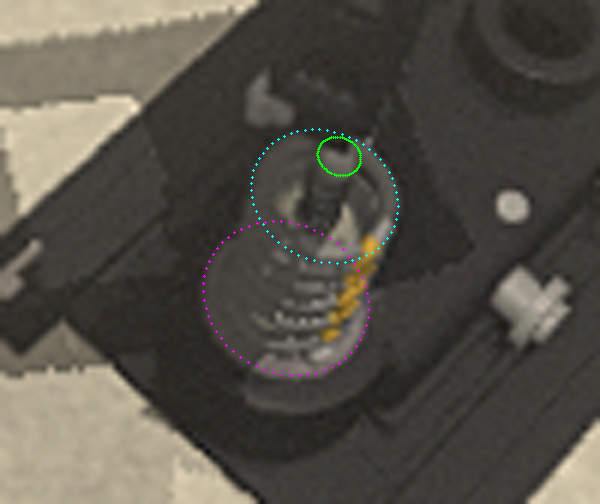

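View pics/a_topo.png

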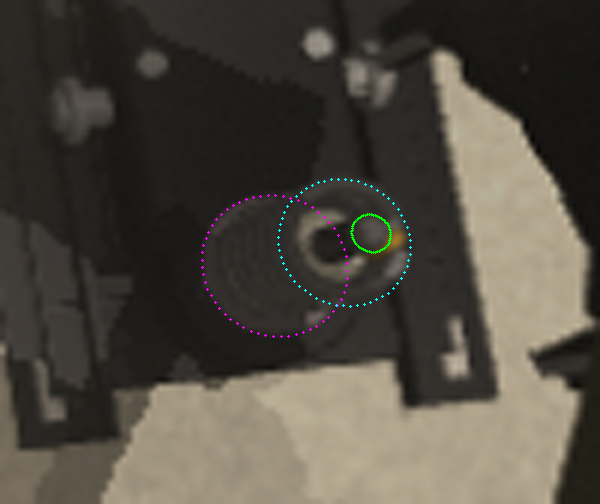

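```bash
python3 ov.py b
```

```text
[ 0.53901379 -0.2187655   0.21994911] -68.12547447113516 15.5
```

View pics/b_wristo.png

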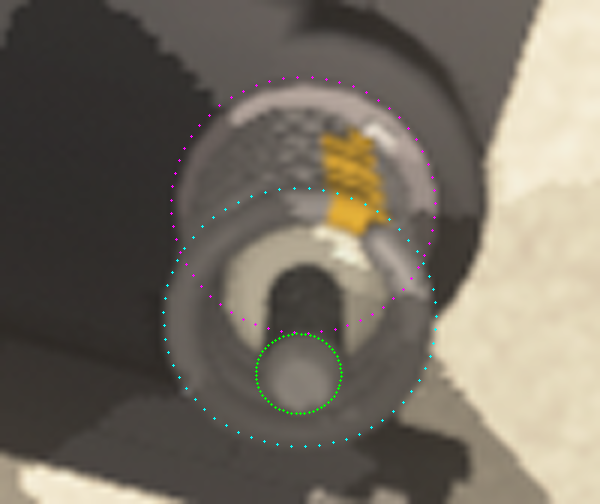

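View pics/b_side.png

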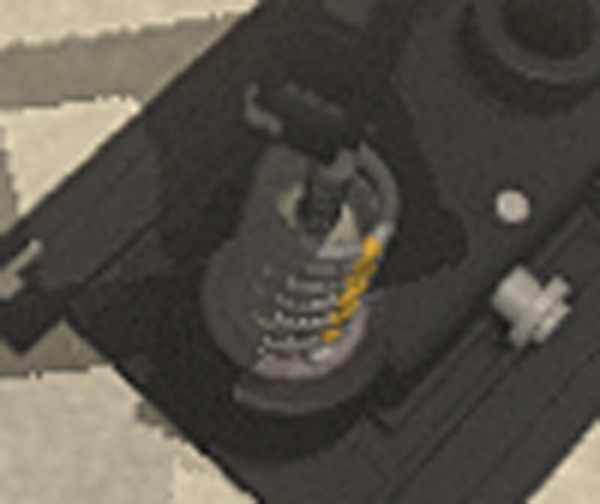

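Run:
```python
from h import *
plan([.5215,.066,.14],-40)
```

```text
t 15.5 tcp [ 0.539  -0.2188  0.2199] psi -68.13 travel [-0.2707, -0.0898, 0.0804] rot [-0.06, 0.06, -28.13]
```

Emit:
{"name": "apply_moves", "arguments": {"travel": [[-0.04,-0.013,0],[-0.08,-0.026,0],[-0.12,-0.04,0],[-0.16,-0.053,0.02],[-0.2,-0.066,0.04],[-0.24,-0.08,0.06],[-0.26,-0.086,0.08],[-0.271,-0.09,0.08],[-0.271,-0.09,0.08],[-0.271,-0.09,0.08],[-0.271,-0.09,0.08]], "rotation": [[0,0,-4],[0,0,-8],[0,0,-12],[0,0,-16],[0,0,-20],[0,0,-24],[0,0,-28],[0,0,-28],[0,0,-28],[0,0,-28],[0,0,-28]], "gripper": [1,1,1,1,1,0.3,0.3,0.3,0.3,0.3,0.3]}}

```text
time_s: 16.6
tcp_pos: [0.5226, 0.0653, 0.1417]
orientation: [-0.001, 0.939, -0.344, 0.001]
contact_force: [-0.1, 0.1, -0.0]
width: 0.647
```

Run:
```python
from h import *
ci=camera_info('wrist');s=get_state();_,M=psi(s); print(s['tcp_pos'],s['width'])
save('wrist','w10.png')
r=recognise('wrist','cap')
for x in r:
    u,v=x['bbox'][:2]; p=onz(ci,u,v,.01); print(np.round(x['bbox'],1).tolist(),round(x['p'],2),p.round(4),(M.T@(p-s['tcp_pos'])).round(4))
```

```text
[0.52260915 0.0652942  0.14168932] 0.6471130492232151
[196.3, 23.4, 56.6, 46.9] 0.72 [0.6647 0.0065 0.01  ] [ 0.1463 -0.0466  0.132 ]
[199.8, 114.2, 44.6, 43.9] 0.71 [0.6083 0.0562 0.01  ] [ 0.0711 -0.0481  0.1319]
[251.1, 189.6, 40.5, 41.1] 0.6 [0.5197 0.0678 0.01  ] [-0.004   0.0003  0.1317]
```

View pics/w10.png

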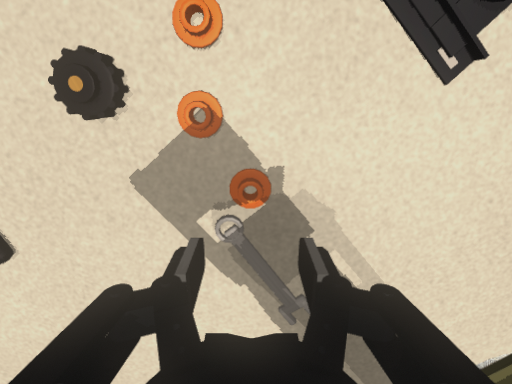

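Run:
```python
from h import *
ci=camera_info('wrist');s=get_state();_,M=psi(s)
im=cv2.imread('pics/w10.png');h=cv2.cvtColor(im,cv2.COLOR_BGR2HSV)
m=((h[...,1]>130)&((h[...,0]<16))).astype(np.uint8); m[:160]=0;m[220:]=0;m[:,:220]=0;m[:,285:]=0
c=max(cv2.findContours(m,0,1)[0],key=cv2.contourArea); e=cv2.fitEllipse(c); print(e,cv2.boundingRect(c))
p=onz(ci,*e[0],.008); print(p,M.T@(p-s['tcp_pos']))
a=im[155:225,211:291];cv2.imwrite('pics/w10z.png',cv2.resize(a,None,fx=7,fy=7,interpolation=2))
P=p.copy(); print(((proj(ci,[[p[0],p[1],.021],[p[0],p[1],.009],[p[0],p[1],0]])-[211,155]+.5)*7-.5))
```

```text
((249.8505401611328, 188.0023956298828), (38.60274887084961, 40.338104248046875), 93.13634490966797) (230, 169, 41, 39)
[0.52116084 0.06812074 0.008     ] [-0.00281899 -0.00105729  0.13343071]
[[274.41023847 262.67731004]
 [274.91366809 236.13177929]
 [275.26519934 217.59748956]]
```

View pics/w10z.png

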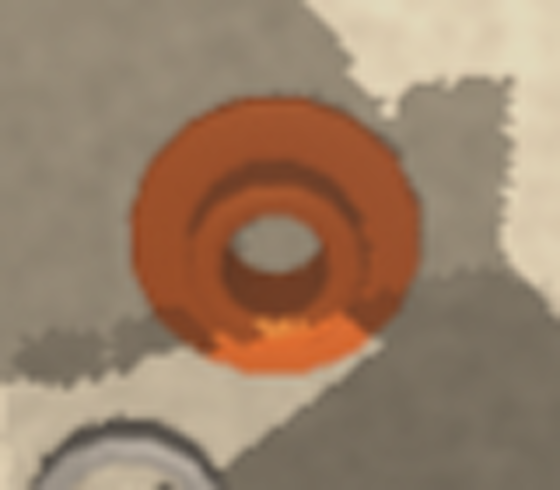

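Emit:
{"name": "apply_moves", "arguments": {"travel": [[-0.0028,-0.001,0.04],[-0.0028,-0.001,0.08],[-0.0028,-0.001,0.105],[-0.0028,-0.001,0.115],[-0.0028,-0.001,0.118],[-0.0028,-0.001,0.118],[-0.0028,-0.001,0.118]], "rotation": [[0,0,0],[0,0,0],[0,0,0],[0,0,0],[0,0,0],[0,0,0],[0,0,0]], "gripper": [0.3,0.3,0.3,0.3,0.3,0.3,0.3]}}

```text
time_s: 17.4
tcp_pos: [0.5227, 0.0679, 0.0253]
orientation: [-0.002, 0.939, -0.344, 0.002]
contact_force: [1.7, -0.6, -0.1]
width: 0.646
```

Run:
```python
from h import *
plan([.5212,.0681,.0225],-40); save('wrist','w11.png')
```

```text
t 17.4 tcp [0.5227 0.0679 0.0253] psi -40.26 travel [-0.0013, 0.0009, 0.0028] rot [-0.26, -0.18, -0.26]
```

View pics/w11.png

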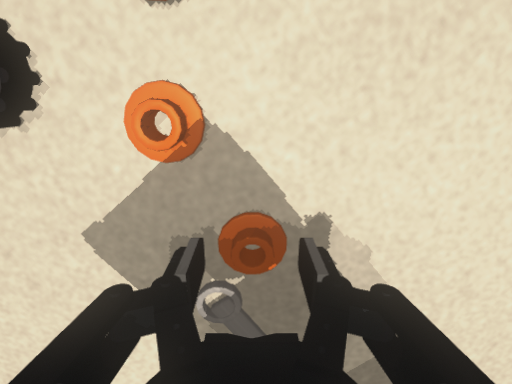

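Emit:
{"name": "apply_moves", "arguments": {"travel": [[-0.0013,0.0005,0.002],[-0.0013,0.0005,0.0025],[-0.0013,0.0005,0.0025],[-0.0013,0.0005,0.0025],[-0.0013,0.0005,0.0025],[-0.0013,0.0005,0.0025],[-0.0013,0.0005,0.0025],[-0.0013,0.0005,0.0025],[-0.0013,0.0005,0.0025]], "rotation": [[0,0,0],[0,0,0],[0,0,0],[0,0,0],[0,0,0],[0,0,0],[0,0,0],[0,0,0],[0,0,0]], "gripper": [0.3,0.3,0,-0.2,-0.35,-0.5,-0.8,-0.8,-0.8], "force": 30}}

```text
time_s: 18.35
tcp_pos: [0.5215, 0.0685, 0.023]
orientation: [-0.002, 0.939, -0.344, 0.002]
contact_force: [-0.7, 0.1, 2.8]
width: 0.282
```

Run:
```python
from h import *
plan([.5212,.0681,.0225],-40); print(get_state()['width']*85); save('wrist','w12.png',(180,180,320,300),5)
```

```text
t 18.35 tcp [0.5215 0.0685 0.023 ] psi -40.25 travel [0.0, 0.0005, 0.0005] rot [-0.27, -0.19, -0.25]
23.975492825205546
```

View pics/w12.png

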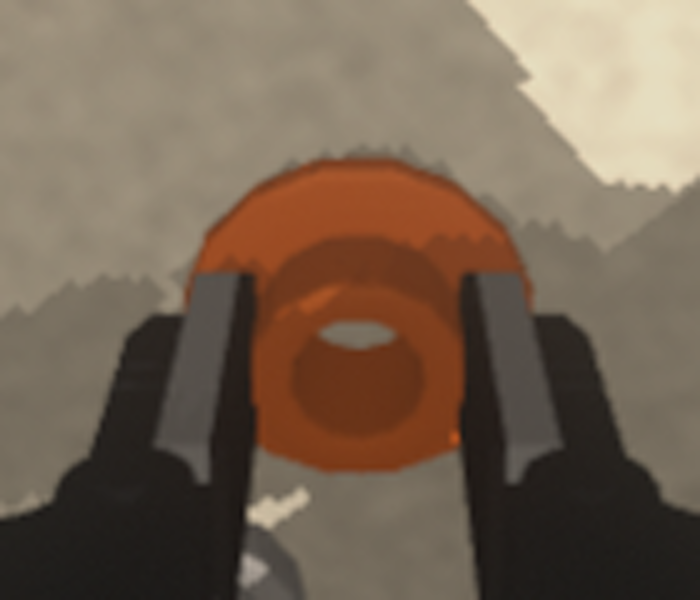

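Run:
```python
from h import *
ci=camera_info('wrist');s=get_state();a,M=psi(s)
for u,v in ((358,378),(358,470),(255,385),(465,385)):
    p=onz(ci,(u+.5)/5-.5+180,(v+.5)/5-.5+180,.021); print(u,v,(M.T@(p-s['tcp_pos'])).round(4))
off=np.array([0,0,0])
plan([.5428,-.2218,.20],-40)
```

```text
358 378 [-0.0001  0.0002  0.002 ]
358 470 [-0.0127  0.0002  0.002 ]
255 385 [-0.0011 -0.0117  0.0021]
465 385 [-0.0011  0.0125  0.0019]
t 18.4 tcp [0.5215 0.0685 0.023 ] psi -40.25 travel [0.2044, 0.207, -0.1773] rot [-0.27, -0.19, -0.25]
```

Emit:
{"name": "apply_moves", "arguments": {"travel": [[0,0,-0.04],[0,0,-0.09],[0,0,-0.14],[0.02,0.02,-0.177],[0.05,0.05,-0.177],[0.08,0.081,-0.177],[0.11,0.111,-0.177],[0.14,0.142,-0.177],[0.17,0.172,-0.177],[0.19,0.193,-0.177],[0.2,0.203,-0.177],[0.204,0.207,-0.177],[0.204,0.207,-0.177],[0.204,0.207,-0.177],[0.204,0.207,-0.177]], "rotation": [[-0.3,-0.2,0],[-0.3,-0.2,0],[-0.3,-0.2,0],[-0.3,-0.2,0],[-0.3,-0.2,0],[-0.3,-0.2,0],[-0.3,-0.2,0],[-0.3,-0.2,0],[-0.3,-0.2,0],[-0.3,-0.2,0],[-0.3,-0.2,0],[-0.3,-0.2,0],[-0.3,-0.2,0],[-0.3,-0.2,0],[-0.3,-0.2,0]], "gripper": [-0.8,-0.8,-0.8,-0.8,-0.8,-0.8,-0.8,-0.8,-0.8,-0.8,-0.8,-0.8,-0.8,-0.8,-0.8]}}

```text
time_s: 19.9
tcp_pos: [0.5425, -0.2202, 0.1997]
orientation: [0.0, 0.939, -0.343, -0.0]
contact_force: [-0.5, 0.4, -1.0]
width: 0.283
```

Run:
```python
from h import *
s=get_state();print(s['contact_force'])
plan([.5428,-.2218,.172],-40)
ci=camera_info('wrist'); save('wrist','w13.png',(180,150,320,270),5); save('side','s13.png',(280,220,420,340),5); save('top','t13.png',(345,150,485,270),5)
b=[.5428,-.2218]
print(((proj(ci,[[*b,.142],[*b,.05],[*b,.117]])-[180,150]+.5)*5-.5).round())
```

```text
[-0.48419949  0.39199098 -0.99421112]
t 19.9 tcp [ 0.5425 -0.2202  0.1997] psi -40.16 travel [0.0012, 0.001, 0.0277] rot [0.02, 0.02, -0.16]
[[363. 321.]
 [361. 151.]
 [362. 262.]]
```

View pics/w13.png

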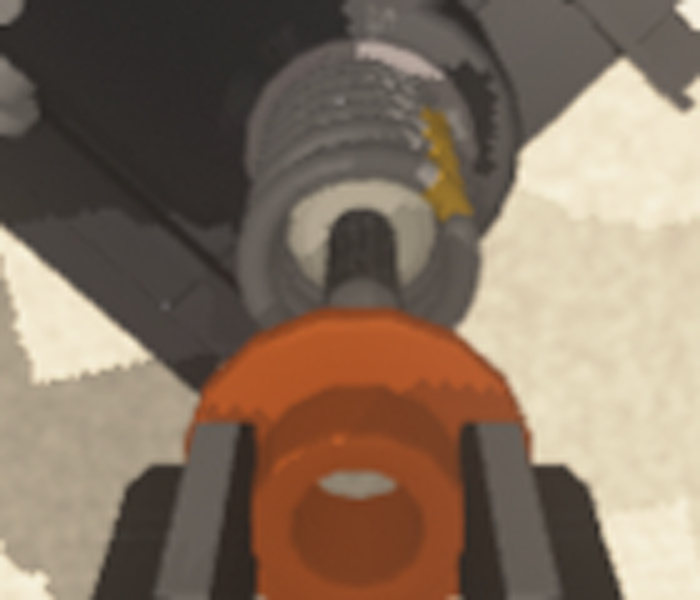

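View pics/s13.png

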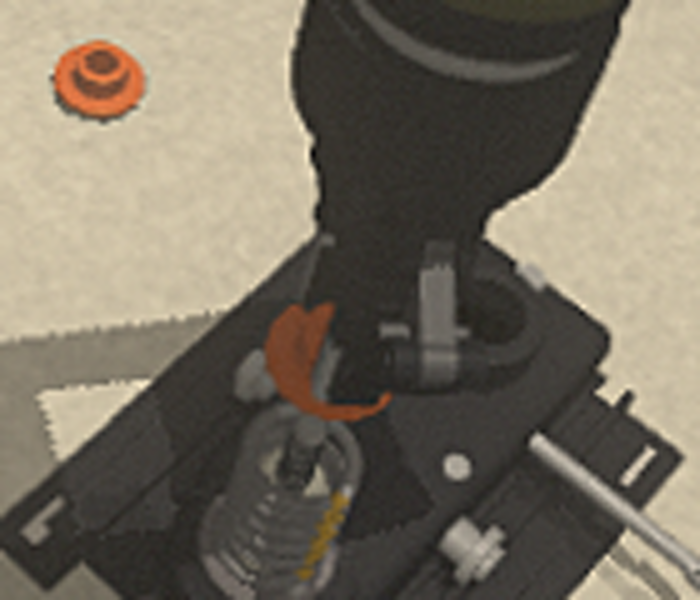

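View pics/t13.png

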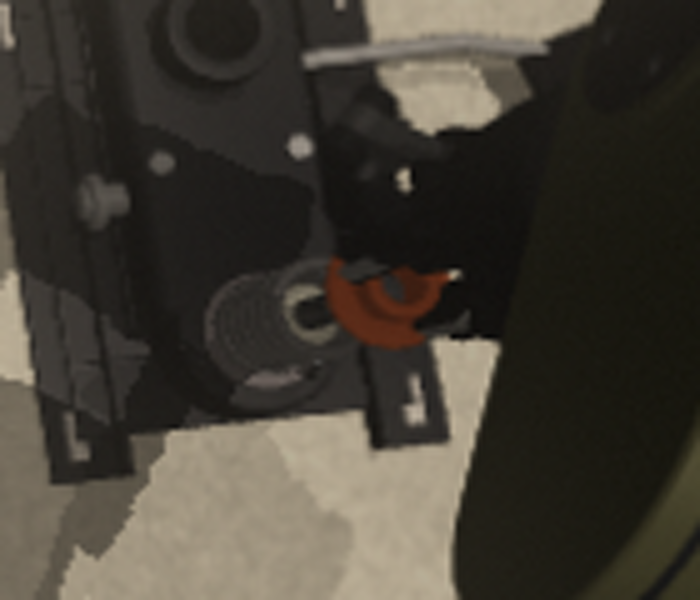

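Emit:
{"name": "apply_moves", "arguments": {"travel": [[0.0012,0.001,0.01],[0.0012,0.001,0.02],[0.0012,0.001,0.028],[0.0012,0.001,0.03],[0.0012,0.001,0.03],[0.0012,0.001,0.03]], "rotation": [[0,0,0],[0,0,0],[0,0,0],[0,0,0],[0,0,0],[0,0,0]], "gripper": [-0.8,-0.8,-0.8,-0.8,-0.8,-0.8]}}

```text
time_s: 20.65
tcp_pos: [0.543, -0.2224, 0.17]
orientation: [0.0, 0.939, -0.344, 0.0]
contact_force: [0.1, 0.5, -1.4]
width: 0.286
```

Run:
```python
from h import *
s=get_state();print(s['contact_force'])
plan([.5428,-.2218,.163],-40)
ci=camera_info('wrist'); save('wrist','w14.png',(180,150,320,270),5)
```

```text
[ 0.12327561  0.49125174 -1.3911024 ]
t 20.65 tcp [ 0.543  -0.2224  0.17  ] psi -40.19 travel [-0.0005, -0.0003, 0.007] rot [0.02, -0.01, -0.19]
```

View pics/w14.png

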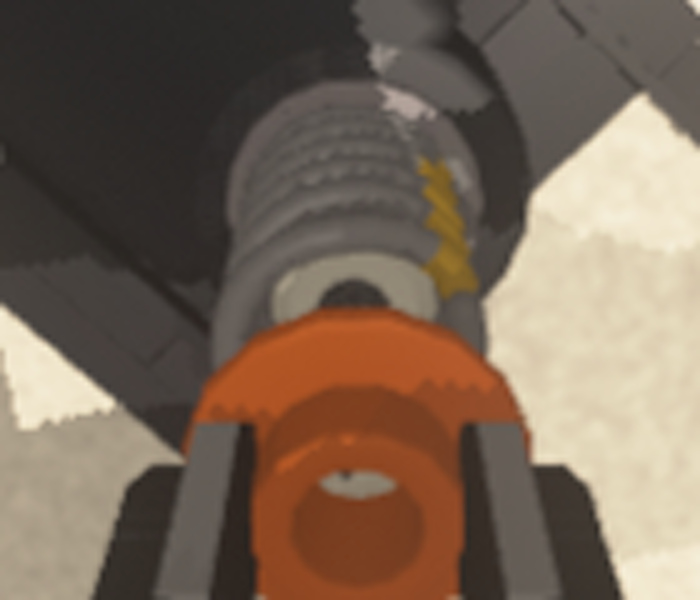

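Emit:
{"name": "apply_moves", "arguments": {"travel": [[-0.0004,-0.0004,0.001],[-0.0004,-0.0004,0.002],[-0.0004,-0.0004,0.003],[-0.0004,-0.0004,0.004],[-0.0004,-0.0004,0.005],[-0.0004,-0.0004,0.006],[-0.0004,-0.0004,0.007],[-0.0004,-0.0004,0.008]], "rotation": [[0,0,0],[0,0,0],[0,0,0],[0,0,0],[0,0,0],[0,0,0],[0,0,0],[0,0,0]], "gripper": [-0.8,-0.8,-0.8,-0.8,-0.8,-0.8,-0.8,-0.8]}}

```text
time_s: 21.5
tcp_pos: [0.543, -0.2219, 0.1621]
orientation: [0.0, 0.939, -0.344, 0.0]
contact_force: [0.5, 0.2, -1.4]
width: 0.279
```

Run:
```python
from h import *
s=get_state();print(s['contact_force'],s['moment'])
plan([.5428,-.2218,.163],-40)
ci=camera_info('wrist'); save('wrist','w15.png',(180,150,320,270),5)
```

```text
[ 0.5321127   0.20216229 -1.38163173] [-0.01144098  0.01717074  0.02403093]
t 21.5 tcp [ 0.543  -0.2219  0.1621] psi -40.18 travel [-0.0002, 0.0001, -0.0009] rot [0.02, -0.04, -0.18]
```

View pics/w15.png

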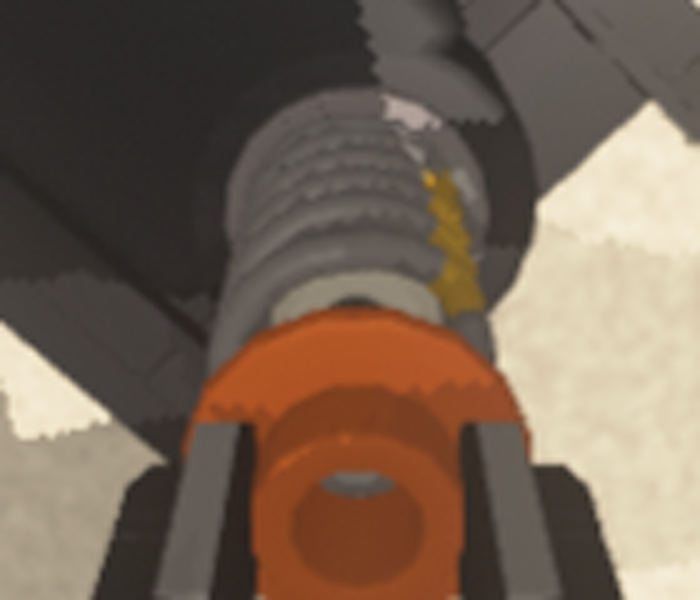

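Bolt tip is visible in the bore and there is no contact force; going on down.

Emit:
{"name": "apply_moves", "arguments": {"travel": [[0,0,0.0015],[0,0,0.003],[0,0,0.0045],[0,0,0.006],[0,0,0.0075],[0,0,0.009],[0,0,0.0105],[0,0,0.012]], "rotation": [[0,0,0],[0,0,0],[0,0,0],[0,0,0],[0,0,0],[0,0,0],[0,0,0],[0,0,0]], "gripper": [-0.8,-0.8,-0.8,-0.8,-0.8,-0.8,-0.8,-0.8]}}

```text
time_s: 22.35
tcp_pos: [0.5429, -0.2218, 0.1498]
orientation: [0.0, 0.939, -0.344, 0.0]
contact_force: [0.8, -0.1, -0.7]
width: 0.277
```

Emit:
{"name": "apply_moves", "arguments": {"travel": [[0,0,0.001],[0,0,0.002],[0,0,0.003],[0,0,0.004],[0,0,0.005],[0,0,0.006],[0,0,0.007],[0,0,0.008]], "rotation": [[0,0,0],[0,0,0],[0,0,0],[0,0,0],[0,0,0],[0,0,0],[0,0,0],[0,0,0]], "gripper": [-0.8,-0.8,-0.8,-0.8,-0.8,-0.8,-0.8,-0.8]}}

```text
time_s: 23.15
tcp_pos: [0.5429, -0.2218, 0.1417]
orientation: [0.0, 0.939, -0.344, 0.0]
contact_force: [0.5, 0.4, -0.7]
width: 0.283
```

Emit:
{"name": "apply_moves", "arguments": {"travel": [[0,0,0.0007],[0,0,0.0014],[0,0,0.0021],[0,0,0.0028],[0,0,0.0032],[0,0,0.0032]], "rotation": [[0,0,0],[0,0,0],[0,0,0],[0,0,0],[0,0,0],[0,0,0]], "gripper": [-0.8,-0.8,-0.8,-0.8,-0.8,-0.8]}}

```text
time_s: 23.75
tcp_pos: [0.5431, -0.2219, 0.139]
orientation: [0.0, 0.939, -0.344, 0.0]
contact_force: [-0.0, 0.8, 1.5]
width: 0.283
```

Run:
```python
from h import *
s=get_state();print(s['contact_force'],s['moment'])
save('wrist','w16.png',(180,150,320,270),5)
```

```text
[-0.00681361  0.79529253  1.46805377] [0.10509044 0.12259598 0.05801641]
```

View pics/w16.png

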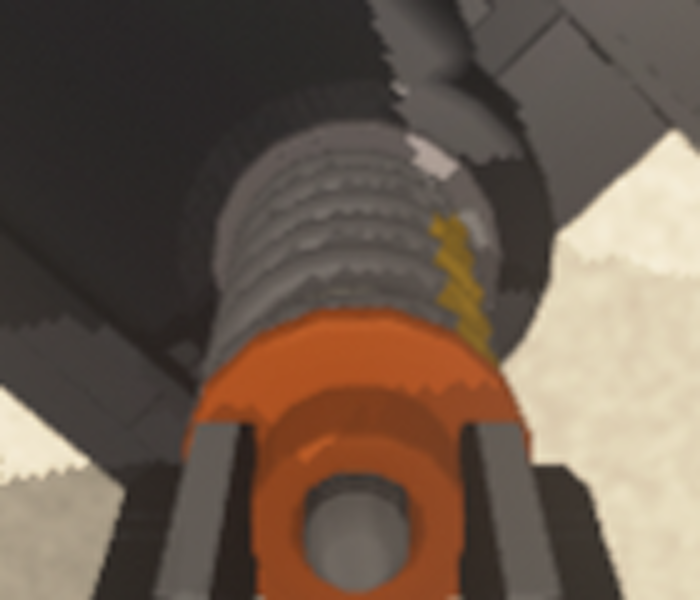

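Emit:
{"name": "apply_moves", "arguments": {"travel": [[0,0,0.001],[0,0,0.001],[0,0,0.0005],[0,0,0],[0,0,0],[0,0,0],[0,0,0]], "rotation": [[0,0,0],[0,0,0],[0,0,0],[0,0,0],[0,0,0],[0,0,0],[0,0,0]], "gripper": [-0.8,-0.8,-0.5,-0.2,0.1,0.4,0.6]}}

```text
time_s: 24.5
tcp_pos: [0.543, -0.2218, 0.1386]
orientation: [0.0, 0.939, -0.344, 0.0]
contact_force: [0.3, -0.4, -0.3]
width: 0.801
```

Emit:
{"name": "apply_moves", "arguments": {"travel": [[0,0,-0.01],[0,0,-0.03],[0,0,-0.06],[0,0,-0.1],[-0.04,-0.04,-0.14],[-0.08,-0.08,-0.16],[-0.12,-0.12,-0.16],[-0.15,-0.15,-0.16],[-0.15,-0.15,-0.16],[-0.15,-0.15,-0.16],[-0.15,-0.15,-0.16]], "rotation": [[0,0,0],[0,0,0],[0,0,0],[0,0,0],[0,0,0],[0,0,0],[0,0,0],[0,0,0],[0,0,0],[0,0,0],[0,0,0]], "gripper": [1,1,1,1,1,1,1,1,1,1,1]}}

```text
time_s: 25.6
tcp_pos: [0.5252, -0.0102, 0.2992]
orientation: [0.0, 0.939, -0.343, 0.001]
contact_force: [0.5, -0.1, 0.8]
width: 1.003
```

Run:
```python
from h import *
s=get_state();print(s['contact_force'],s['tcp_pos'],s['time_s'])
save('wrist','w17.png'); b=np.array([.5428,-.2218])
for n,c in (('side',(290,230,430,350)),('top',(345,150,485,270))):
    im=np.ascontiguousarray(snapshot(n)[:,:,::-1]); cv2.imwrite(f'pics/{n}17full.png',im)
    im=cv2.resize(im[c[1]:c[3],c[0]:c[2]],None,fx=5,fy=5,interpolation=2); cv2.imwrite(f'pics/{n}17.png',im)
    for z,r,col in ((.125,.022,(255,255,0)),(.137,.013,(0,255,0)),(.05,.0255,(255,0,255))):
        for q in (proj(camera_info(n),[[b[0]+r*np.cos(A),b[1]+r*np.sin(A),z] for A in np.linspace(0,6.28,40)])-c[:2]+.5)*5-.5: cv2.circle(im,tuple(map(int,q)),1,col,-1)
    cv2.imwrite(f'pics/{n}17o.png',im)
```

```text
[ 0.53360736 -0.11178755  0.84656744] [ 0.52524002 -0.01015264  0.29922554] 25.6
```

View pics/side17o.png

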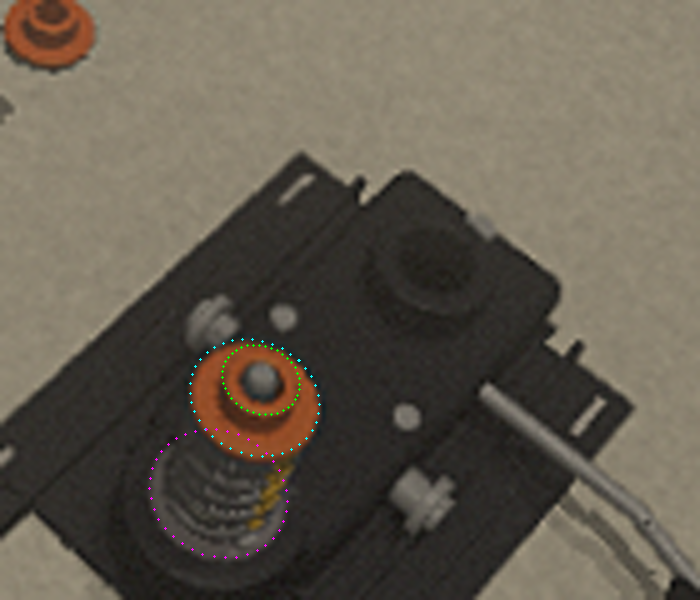

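View pics/top17o.png

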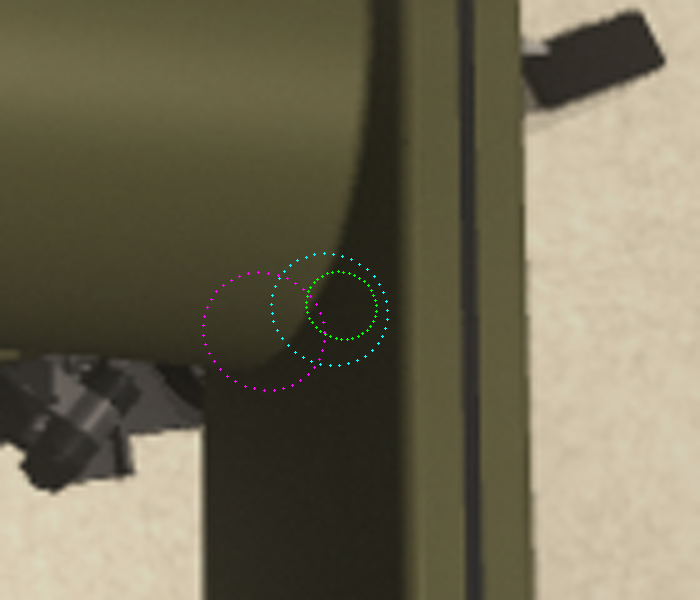

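View pics/w17.png

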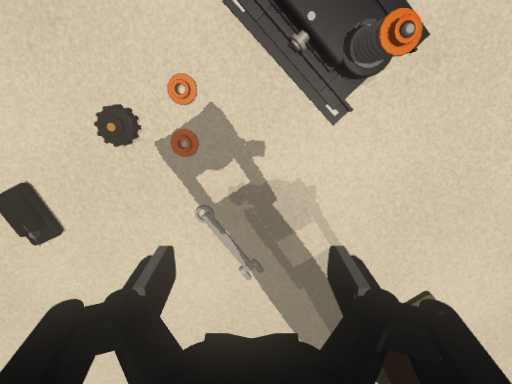

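View pics/side17.png

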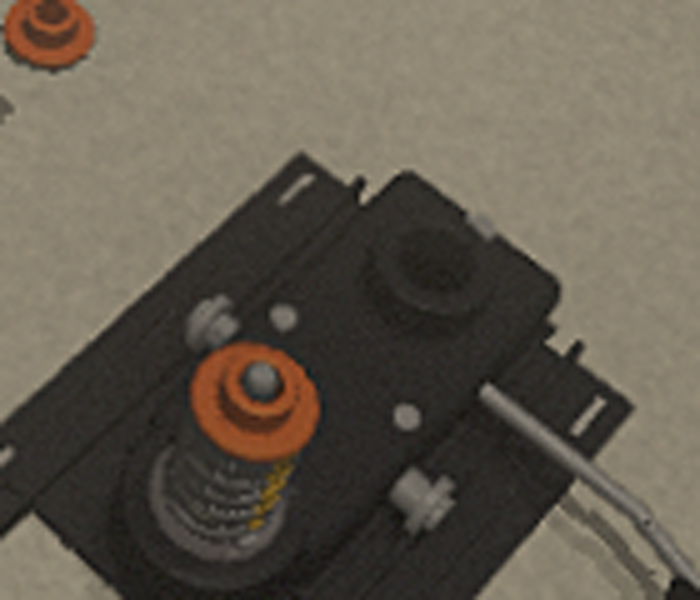

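View pics/top17full.png

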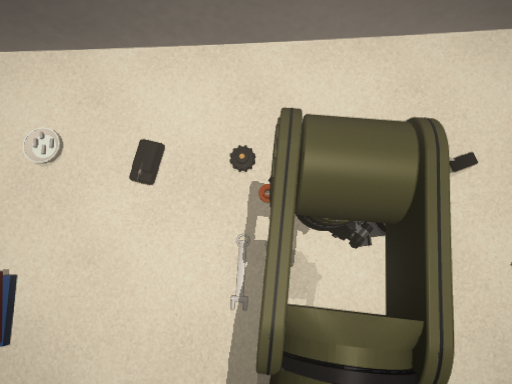

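```bash
python3 -c "
from station import job_done; print(job_done())"
```

```text
the job is handed in; nothing more can be done
None
```

The spring is threaded over the bolt and sleeve and, by my checks, fully home. The right orange cap, the one nearest the base, is on top of it, and the job was handed in at about 26 s of the 72 s allowed.

**Spring:** It first stopped on the steel stop, with the tool about 2.6 mm above its expected seated height. I twisted it clockwise about 38° with light pressure. The tool then came down to 102.2 mm, against about 102.4 mm expected when flat. The wrist force read at most about 12 N. The camera showed the stop in the notch, roughly 9° clockwise of the yellow stripe.

**Cap:** It slid down the bolt with under 2 N and touched the spring with the tool at 139 mm, exactly the nominal height. That also supports the spring being flat. After letting go, the side view matched the expected position to within about 1 mm.

**Everything else:** The arm was clear and touched nothing. The knob, mouse and wrench sat at the same picture positions as at the start.

**Disagreements and gaps:**
- One overlay on the wrist picture, taken just after I lifted off the spring, was a few mm off because the arm was still settling. A retake agreed to about 1 mm.
- In the last check the arm blocked the top camera's view of the cap, so the final placing rests on the side and wrist views.

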